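# Snap the latch bar into an upturned seat pan and lock its keeper

### The arm

A 6-joint arm with a two-finger parallel gripper is mounted at the origin on the work surface. World frame = base frame: x ahead of the robot, y to its left, z up, the work surface at z = 0. Lengths are in mm, angles in rad, forces in N, time in s.
With the tool pointing down it reaches from about 275 to 750 mm from the base axis. Payload 10.2 kg.
Tool frame: the origin (TCP) lies midway between the tips of the shut fingers; the grasp point (between the pads) lies 19 mm behind it; x points along the fingers, y is the direction in which the jaws open and shut, and the axes are right-handed (so a half turn about x gives the same grasp; the last joint's range is limited). The gripper opens to 85 mm and grips with 20 to 120 N. Pads are 22 mm wide; open, the fingers measure 114 mm over their backs; the gripper's body (76 mm by 85 mm) begins 54 mm behind the grasp point. The pads swing forward as they close: fully open they stand 13 mm farther back than shut.
Start: joints at [1.099, 0.313, 1.498, -0, 1.331, -0.223], TCP at [129.289, 508.837, 191.594] pointing down, gripper open.
Joint ranges: [-2.94, 2.94], [-0.97, 2.17], [0.19, 2.56], [-1.23, 4.37], [0.02, 3.11], [-2.88, 2.88]. Speed limits (rad/s): [2.39, 2.39, 3.01, 3.14, 3.14, 3.14].

### API

Orientations are given as a unit quaternion [w, x, y, z].
In Python, from rig import ctrl gives the robot as it stands.
- The arm moves only by the tool arm_command, never from a script. Its argument "plan" is a list of rows, each a list of 5 numbers: the shift along the tool's x, y, z in m, then the turn about the tool's x in rad, then the opening, from 0 (shut) to 1 (fully open). A call has 1 to 12 rows; each row shifts and turns the commanded pose from where the row before left it, along the tool's axes as they then stand; what a row does not reach is not made up. A row lasts 1/8 s, in which the tool goes at most 62.5 mm and 10.7 degrees, less where a joint would pass 70% of its speed; a pose out of reach is approached as far as the arm can. A call with a gripper value outside its range is refused whole. The fingers move at their own pace and stop on an object; "squeeze" is the grip in N (left out, the last holds). Time passes only in rows, so rows that do not move let the fingers close. It gives the time, the measured TCP pose, the force and the opening at its end, in the units of the state.
- ctrl.sense(): the state, without advancing time (a new reading comes with each control period).
- ctrl.capture(name): name is "side" or "top"; returns a dict with "color" (420x560x3 uint8, red, green, blue), "fx", "fy", "cx", "cy" (pixels), "xyz" and "orientation" of the camera in the world. Camera axes: x right, y up, looking along -z (the intrinsics and any distortion apply to the point x, -y, -z); pixel columns grow to the right and rows downward; lengths in mm; the calibration is good to about 2 mm. A picture is of the moment at which its call begins. There is no depth.
- ctrl.finish_job(): hands the job in, once; it reports no verdict.
Trained networks look in the newest picture that a camera, given by its name, has taken for a name from the list of things; names that differ only in an ending like _2 or _b are one class to them, and where a whole thing is asked for, a point or a joint stands for the part that bears it (a point fixed in the world has none). Each returns a list of dicts, best first, with "score" (0 to 1); they miss things now and then, are a little off and sometimes report something else, mostly with a low value. They report only what shows in the picture. A call takes as long as a camera call. They do not tell look-alikes from the thing itself.
- ctrl.spot_in(camera, query): "uv" ([column, row] in pixels, amid what is visible of it).
- ctrl.regions_of(camera, query): "mask" (420x560 bool, what is visible of it) and "uv" ([column, row] in pixels, amid what is visible of it).
- ctrl.place_of(camera, query): "uv" ([column, row] in pixels: a listed point, or the origin of a listed thing).
The state is a dict: "time_s": time; "joints": joint angles; "dq": joint speeds; "tau": joint torques, N m; "eef_pos": TCP position; "ee_rot": TCP orientation; "force": force on the tool from outside, world axes, zero at the start; "wrist_torque": the same for the moment, N m; "grip_width": opening from 0.0 (shut) to 1.0 (fully open).
Only numpy, scipy, OpenCV 4.12 (cv2) and the standard library are available. Lean on these libraries where they do the work, as an engineer would, in place of code of your own. Each camera call takes 0.05 s, during which the arm holds its last target.

### The job

On the jig lies an upturned seat pan with two spring clips: pick up the bright steel latch bar by its tongue, set it across both clips with the tongue upright and midway between them, and press it down until it snaps fully home in both. Then turn the yellow keeper by its red knob over the end of the bar as far as its stop, and let go. Leave the other things on the bench where they are.

Things in the scene. Friction and masses are not known exactly. Their poses are not given: they have to be found in the camera images.
- pan: black seat pan, upside down, fixed on a jig, 190 wide (x), its rounded nose to -y. Origin: at bench level under the middle between the clips. Two spring clips of bright metal, open upwards, 16 mm long, stand on its y axis at y = -38 and +38 mm. An 18 mm wide bar must be pushed, with 12 to 20 N in all, down both until its underside rests on saddles at z = 70 mm; the noses then spring back over its top
- clip_r (a point): clip at the pan's y = -38 mm; point midway between its two spring jaws' noses, 89 mm above the bench. Axes as the pan's. The noses are 8 mm apart at rest and each yields up to 9 mm outwards (along x). Above them the lips flare at 28 degrees from upright to a mouth 31 mm wide, 24 mm higher, so a bar finds the middle; it first touches with its underside about 10 mm above the noses
- clip_l (a point): the same point of the other, equal clip, at the pan's y = +38 mm, nearer the keeper
- pan_seat (a point): the middle between the two clips, at the height of the saddles' top, 70 mm above the bench; axes as the pan's. The underside of the seated bar's middle comes to this point, the bar lying along the y axis
- bar_tongue (a point): centre of the bright steel latch bar with its tongue (280 g); it stands tongue up. Bar: 18 wide (x), 190 long (y), 14 mm high. Tongue: plate 12 thick (x), 30 wide (y), rising 46 mm above the bar's middle. The point is 37 mm above the bar's underside, 23 mm below the tongue's top; y along the bar, z up the tongue. Either end may go to either side
- bar: the same latch bar; origin: centre of its underside, axes as point bar_tongue
- bar_end_a (a point): point on the bar's middle line, 85 mm from its middle towards +y, 7 mm above its underside
- bar_end_b (a point): point on the bar's middle line, 85 mm from its middle towards -y, 7 mm above its underside
- keeper (a joint): yellow swivel arm, 14 x 60 x 6 mm, on an upright pivot at the pan's x = -36, y = 82 mm, underside 87 mm above the bench. At 0 rad it points along the pan's +y, clear of the bar; grows clockwise seen from above to its stop at 1.57, along the pan's +x, over the seated bar's end with 3 mm to spare; a bar not home gets in its way. Light friction (0.03 N m) keeps it where it is left
- keeper_knob (a point): on the axis of the keeper's upright red knob, 12 mm diameter, 36 mm tall, 45 mm from the pivot; the point is 12 mm below the knob's top, 117 mm above the bench (the arm's upper face is at 93 mm, the knob's top at 129 mm)
- plain_bar: plain dark bar 18 x 190 x 14 mm with no tongue, lying near the latch bar; bystander, leave it. Origin: centre of its underside, its y axis along its length
- mallet: rubber-headed hammer lying on the bench, bystander
- shears: orange-handled shears lying on the bench, bystander
- glue_tin: upright steel tin, 76 mm diameter, 100 mm tall, bystander
- tape_roll: yellow roll of tape lying flat, 90 mm diameter, 35 mm tall, bystander
- rivet_jar: small white jar with a blue cap, 64 mm diameter, 75 mm tall, bystander
- glue_brush: wooden-handled brush lying on the bench, bystander
- driver: orange-handled screwdriver lying on the bench, bystander
Mind the look-alikes: they are no part of the job. Of the things like the bar, leave any that is blue or turquoise; of the rest the larger one is meant.

How it is judged:
By the outcome, as a careful person would: the job done as asked, in the order asked, and still so for the second after the job is handed in, with the robot touching nothing.
It also fails if it takes over 61 s, if anything falls off the work surface, if the arm or the gripper's body presses on something with over 40 N, if the wrist force passes 120 N, or if a joint passes its speed limit or range.

## Working session

There is one attempt and no reset: what is moved stays moved. The work goes in short steps, Python scripts to look and compute and a tool call to move; the robot and the scene stay as the last step left them, time stands still between calls to the robot, and variables do not carry over. Pictures are saved under pics/ and viewed, and the job is handed in when it is done.

Besides the shell and the picture viewer there is one more tool, called as name(argument=value, ...) on one line, values as JSON. arm_command: Moves the arm, as the interface text tells. Its arguments: {"type":"object","properties":{"plan":{"type":"array"},"squeeze":{"type":"number"}},"required":["plan"]}

```bash
ls; mkdir -p pics; cat > h.py <<'E'
import numpy as np,cv2
from rig import ctrl
def R(q):
    from scipy.spatial.transform import Rotation as r
    return r.from_quat([q[1],q[2],q[3],q[0]]).as_matrix()
def ray(c,uv):
    d=np.array([(uv[0]-c['cx'])/c['fx'],-(uv[1]-c['cy'])/c['fy'],-1.])
    return np.array(c['xyz'],float),R(c['orientation'])@d
def atz(c,uv,z):
    o,d=ray(c,uv); return o+d*(z-o[2])/d[2]
def proj(c,p):
    v=R(c['orientation']).T@(np.array(p,float)-np.array(c['xyz'])); return [c['cx']+c['fx']*v[0]/-v[2],c['cy']-c['fy']*v[1]/-v[2]]
def tri(c1,u1,c2,u2):
    o1,d1=ray(c1,u1);o2,d2=ray(c2,u2)
    d1/=np.linalg.norm(d1);d2/=np.linalg.norm(d2)
    t=np.linalg.lstsq(np.array([d1,-d2]).T,o2-o1,rcond=None)[0]
    a=o1+t[0]*d1;b=o2+t[1]*d2
    return (a+b)/2,np.linalg.norm(a-b)
E
python3 - <<'E'
from h import *
s=ctrl.sense();print({k:np.round(v,3) for k,v in s.items()})
C={}
for n in('top','side'):
    c=ctrl.capture(n);C[n]=c
    cv2.imwrite(f'pics/{n}0.png',c['color'][:,:,::-1])
    print(n,{k:v for k,v in c.items() if k!='color'})
    for q in('pan','clip_r','clip_l','pan_seat','bar_tongue','bar_end_a','bar_end_b','bar','keeper_knob','keeper','plain_bar'):
        print(q,[(np.round(r['uv'],1).tolist(),round(r['score'],2)) for r in ctrl.place_of(n,q)])
np.save('C0.npy',C,allow_pickle=True)
E
```

```text
pics
{'time_s': np.float64(0.0), 'joints': array([ 1.099,  0.313,  1.498, -0.   ,  1.331, -0.223]), 'dq': array([ 0.001, -0.001, -0.001,  0.001,  0.   , -0.002]), 'tau': array([ 0.0000e+00, -4.1228e+01, -2.5973e+01, -0.0000e+00,  4.0000e-03,
        0.0000e+00]), 'eef_pos': array([129.159, 508.558, 191.041]), 'ee_rot': array([ 0.701,  0.087,  0.702, -0.088]), 'force': array([-0.153,  0.366, -0.205]), 'wrist_torque': array([-0.036,  0.008,  0.011]), 'grip_width': np.float64(0.999)}
top {'fx': 379.7664332207618, 'fy': 379.7664332207618, 'cx': 279.17935432987167, 'cy': 213.03475274613407, 'xyz': array([ 437.05352332,  -35.96375745, 1210.79087634]), 'orientation': array([ 0.70907758,  0.02658433, -0.02583004, -0.70415557])}
pan [([228.6, 219.6], 0.91), ([210.7, 218.7], 0.68), ([383.1, 188.2], 0.62), ([182.3, 225.7], 0.15)]
clip_r [([211.6, 216.4], 0.94), ([229.7, 217.3], 0.66), ([240.6, 214.7], 0.59)]
clip_l [([211.6, 216.4], 0.94), ([229.7, 217.3], 0.66), ([240.6, 214.7], 0.59)]
pan_seat [([226.2, 216.4], 0.92)]
bar_tongue [([347.2, 291.9], 0.98), ([358.8, 190.2], 0.65), ([368.3, 150.9]
[... 155 characters left out ...]
, 0.73), ([374.5, 165.5], 0.72), ([351.3, 264.5], 0.66), ([427.4, 315.5], 0.58), ([388.5, 297.7], 0.48)]
bar_end_b [([341.1, 321.1], 0.94), ([382.7, 187.1], 0.85), ([327.5, 195.1], 0.83), ([364.8, 133.5], 0.73), ([374.5, 165.5], 0.72), ([351.3, 264.5], 0.66), ([427.4, 315.5], 0.58), ([388.5, 297.7], 0.48)]
bar [([354.5, 188.1], 0.87), ([370.0, 152.4], 0.69), ([346.6, 296.0], 0.68), ([407.4, 303.7], 0.5)]
keeper_knob [([182.6, 225.9], 0.54), ([212.4, 214.5], 0.53)]Traceback (most recent call last):
  File "<stdin>", line 9, in <module>
ValueError: it knows: bar, bar_end, bar_tongue, clip, driver, glue_brush, glue_tin, keeper_knob, mallet, pan, pan_seat, plain_bar, rivet_jar, shears, tape_roll
```

```bash

python3 - <<'E'
from h import *
C={}
for n in('top','side'):
    c=ctrl.capture(n);C[n]=c
    cv2.imwrite(f'pics/{n}1.png',cv2.resize(c['color'][:,:,::-1],(800,600),interpolation=cv2.INTER_CUBIC))
    if n=='side':
      print(n,{k:v for k,v in c.items() if k!='color'})
      for q in('pan','clip','pan_seat','bar_tongue','bar_end_a','keeper_knob','plain_bar','bar'):
        print(q,[(np.round(r['uv'],1).tolist(),round(r['score'],2)) for r in ctrl.place_of(n,q)])
np.save('C0.npy',C,allow_pickle=True)
E
```

```text
side {'fx': 385.61220960211386, 'fy': 385.61220960211386, 'cx': 279.4361733254268, 'cy': 208.96061231620493, 'xyz': array([  186.94320125, -1042.32543472,   767.02299139]), 'orientation': array([ 0.86284841,  0.47934467, -0.07748929, -0.14041623])}
pan [([263.8, 212.9], 0.7)]
clip [([267.0, 197.0], 0.84), ([259.3, 183.3], 0.59)]
pan_seat [([266.3, 198.5], 0.88)]
bar_tongue [([217.5, 345.4], 0.93), ([217.1, 285.6], 0.78), ([336.1, 268.5], 0.72), ([381.8, 269.3], 0.66)]
bar_end_a [([313.3, 255.4], 0.92), ([362.3, 283.9], 0.81), ([348.7, 294.0], 0.67), ([211.3, 378.0], 0.63), ([252.3, 292.7], 0.58), ([187.8, 297.5], 0.58), ([388.4, 268.2], 0.49)]
keeper_knob [([275.3, 169.8], 0.52), ([244.9, 173.8], 0.44), ([376.7, 332.5], 0.18)]
plain_bar [([281.6, 298.1], 0.63), ([265.8, 196.1], 0.53), ([377.2, 330.4], 0.34)]
bar [([222.1, 293.9], 0.78), ([220.8, 175.8], 0.63), ([333.0, 277.1], 0.57), ([376.5, 278.3], 0.49), ([323.2, 199.8], 0.32)]
```

View pics/top1.png

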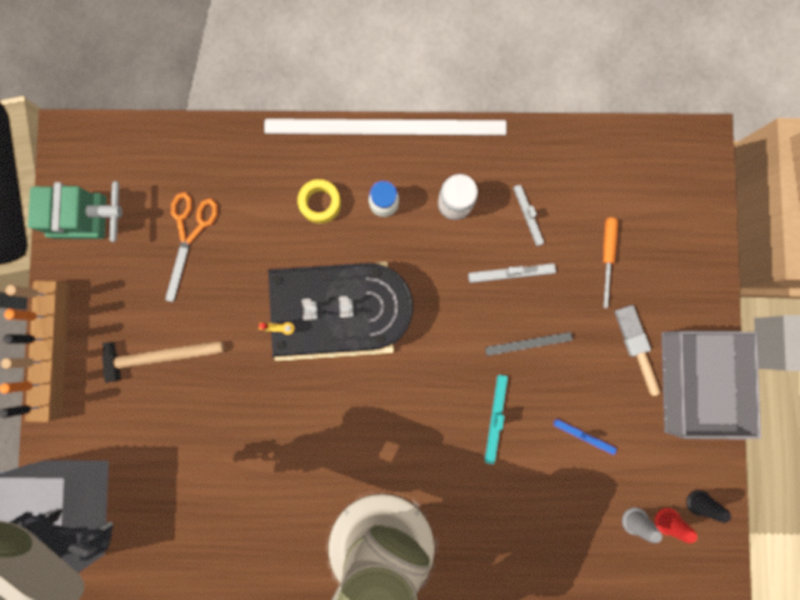

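View pics/side1.png

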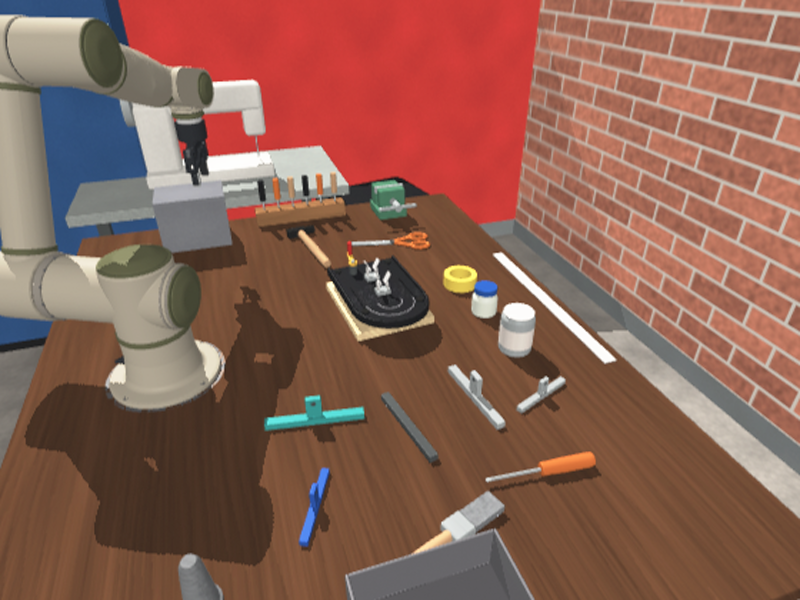

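```bash

python3 - <<'E'
from h import *
C=np.load('C0.npy',allow_pickle=True).item()
def crop(n,x,y,w,h,f,out):
    im=C[n]['color'][y:y+h,x:x+w,::-1]
    cv2.imwrite(out,cv2.resize(im,None,fx=f,fy=f,interpolation=cv2.INTER_CUBIC))
crop('top',170,170,130,95,6,'pics/c1.png')
crop('top',315,120,100,75,8,'pics/c2.png')
crop('side',220,155,100,80,7,'pics/c3.png')
crop('side',300,240,110,70,7,'pics/c4.png')
for n in C:
  c=C[n]
  for q in['bar','pan','keeper_knob','clip','bar_tongue']:
    for i,r in enumerate(ctrl.regions_of(n,q)):
        m=r['mask'];ys,xs=np.nonzero(m); 
        print(n,q,i,np.round(r['uv'],1),round(r['score'],2),m.sum(),xs.min(),xs.max(),ys.min(),ys.max())
        if q=='bar' : 
            print(cv2.minAreaRect(np.stack([xs,ys],1).astype(np.float32)))
T,S=C['top'],C['side']
for nm,a,b in[('tongue',(358.8,190.2),(336.1,268.5)),('end1',(382.7,187.1),(348.7,294)),('end2',(327.5,195.1),(313.3,255.4)),('seat',(226.2,216.4),(266.3,198.5)),('clipl',(211.6,216.4),(259.3,183.3)),('clipr',(240.6,214.7),(267,197)),('knob',(182.6,225.9),(244.9,173.8))]:
    print(nm,tri(T,a,S,b), )
E
```

```text
top bar 0 [347.1 295.7] 0.98 411 341 354 264 323
((347.7866516113281, 293.4635925292969), (8.823542594909668, 59.841407775878906), 9.688786506652832)
top bar 1 [360.6 187.5] 0.65 384 328 388 186 197
((358.0517272949219, 191.12071228027344), (7.557138919830322, 60.207977294921875), 85.2363510131836)
top bar 2 [409.1 301.9] 0.5 207 389 430 295 317
((409.4000549316406, 305.6999816894531), (46.06299591064453, 4.472135543823242), 26.56505012512207)
top pan 0 [234.3 217.2] 0.58 5977 183 289 184 251
top pan 1 [445.8 241.4] 0.33 773 430 462 215 277
top clip 0 [235.3 217.5] 0.88 6063 182 289 183 251
top clip 1 [222.4 139.1] 0.24 491 209 238 127 156
top bar_tongue 0 [354.9 189.7] 0.81 340 329 387 187 196
top bar_tongue 1 [409.7 306. ] 0.78 183 389 429 295 316
top bar_tongue 2 [370.2 154.2] 0.68 295 360 379 130 171
top bar_tongue 3 [348.3 292.2] 0.65 392 341 354 264 323
side bar 0 [335.  273.2] 0.91 542 314 353 256 298
((335.7620544433594, 274.5447998046875), (55.30829620361328, 15.861687660217285), 48.36646270751953)
side bar 1 [218.2 352.5] 0.84 365 210 229 328 380
((218.86788940429688, 353.7
[... 601 characters left out ...]
 328 381
side bar_tongue 3 [377.8 274. ] 0.6 279 362 395 264 288
tongue (array([ 603.91335327, -284.71606179,   34.57999403]), np.float64(13.372996515746983))
end1 (array([ 612.57856265, -364.73919004,    6.98962506]), np.float64(1.592468472031096))
end2 (array([ 583.12430576, -186.83444733,   14.64007185]), np.float64(1.7239546740648592))
seat (array([518.10017947, 124.97804527,  57.04768075]), np.float64(13.972374591125211))
clipl (array([509.51787629, 162.78082855, 102.29640435]), np.float64(2.8374785966530633))
clipr (array([514.75450264,  79.66735644,  89.29338853]), np.float64(0.28590278411965864))
knob (array([478.88977915, 246.47595029, 106.07977059]), np.float64(1.4877217565841285))
```

View pics/c1.png

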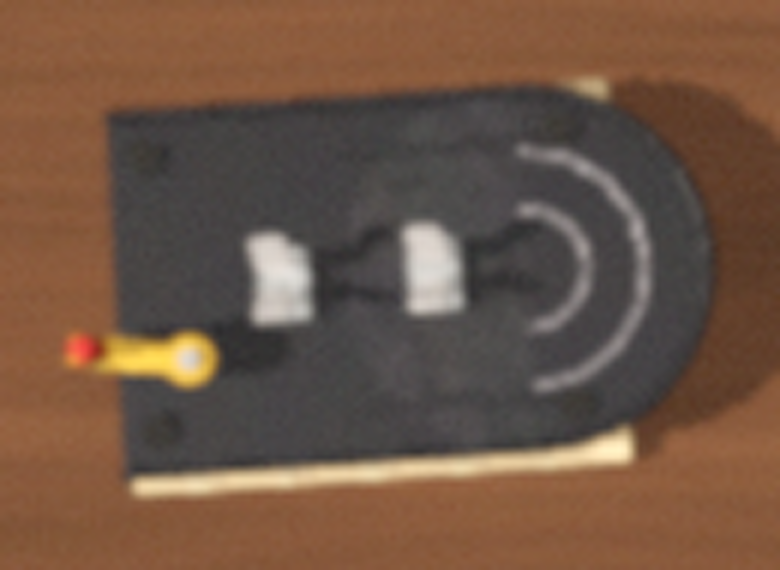

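View pics/c2.png

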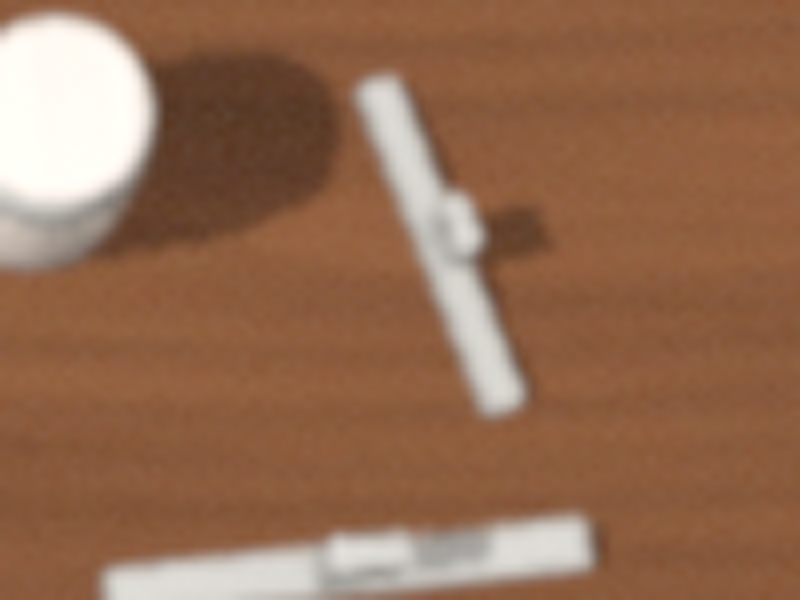

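View pics/c3.png

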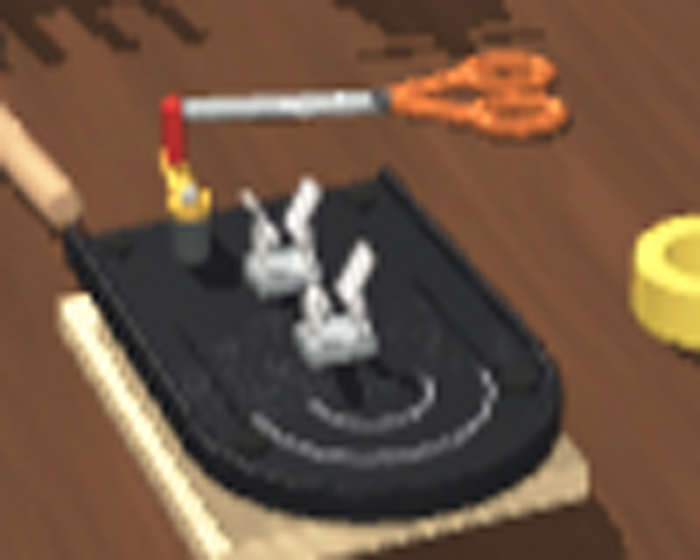

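View pics/c4.png

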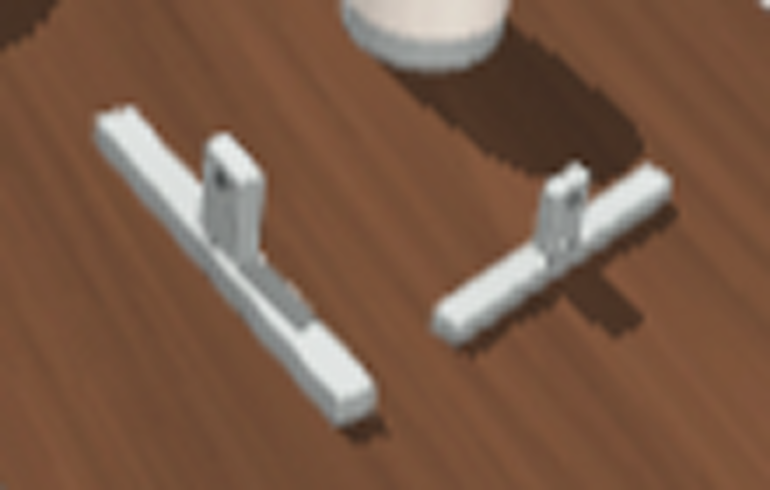

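```bash
cat > fit.py <<'E'
from h import *
from scipy.optimize import least_squares,minimize
def box(x0,x1,y0,y1,z0,z1): return np.array([[x,y,z] for x in(x0,x1) for y in(y0,y1) for z in(z0,z1)],float)
BOX=[box(-9,9,-95,95,0,14),box(-6,6,-15,15,14,60)]
def pose(p,P,z=0):
    c,s=np.cos(p[2]),np.sin(p[2]); return np.array([P[:,0]*c-P[:,1]*s+p[0],P[:,0]*s+P[:,1]*c+p[1],P[:,2]+z]).T
def sil(c,p,z=0,f=4):
    m=np.zeros((420*f,560*f),np.uint8)
    for B in BOX:
        uv=np.array([proj(c,q) for q in pose(p,B,z)])
        h=cv2.convexHull(((uv+.5)*f-.5).astype(np.float32)); cv2.fillConvexPoly(m,np.round(h*16).astype(np.int32),1,shift=4)
    return cv2.resize(m.astype(np.float32),(560,420),interpolation=cv2.INTER_AREA)
E
python3 - <<'E'
from fit import *
C=np.load('C0.npy',allow_pickle=True).item();T,S=C['top'],C['side']
def soft(c,w):
    im=cv2.cvtColor(c['color'],cv2.COLOR_RGB2LAB).astype(float)
    hsv=cv2.cvtColor(c['color'],cv2.COLOR_RGB2HSV).astype(float)
    x0,x1,y0,y1=w; sat=hsv[...,1]; m=np.clip((110-sat)/70,0,1)
    o=np.zeros(m.shape);o[y0:y1,x0:x1]=m[y0:y1,x0:x1];return o
mt=soft(T,(320,395,178,204));ms=soft(S,(306,360,248,306))
print(mt.sum(),ms.sum())
cv2.imwrite('pics/m.png',np.vstack([cv2.resize(mt[170:210,315:400]*255,None,fx=6,fy=6),cv2.resize(ms[245:310,275:360]*255,None,fx=6,fy=6)]))
for use in ('TS','T','S'):
    def cost(p):
        e=0
        if 'T' in use:e+=((sil(T,p)-mt)**2).sum()
        if 'S' in use:e+=((sil(S,p)-ms)**2).sum()
        return e
    r=minimize(cost,[598,-276,0.17],method='Nelder-Mead',options=dict(initial_simplex=[[598,-276,.17],[606,-276,.17],[598,-268,.17],[598,-276,.22]],xatol=.02,fatol=.05))
    print(use,r.x,r.fun)
def visual(p,out):
    vs=[]
    for c,(x,y,w,h) in((T,(315,170,85,40)),(S,(300,245,70,60))):
        im=cv2.resize(c['color'][y:y+h,x:x+w,::-1],None,fx=7,fy=7,interpolation=cv2.INTER_CUBIC)
        for B in BOX:
            uv=np.array([proj(c,q) for q in pose(p,B)]);hh=cv2.convexHull(((uv-[x,y]+.5)*7).astype(np.float32)).astype(int);cv2.polylines(im,[hh],True,(0,0,255),1)
        vs.append(cv2.copyMakeBorder(im,0,0,0,595-im.shape[1],cv2.BORDER_CONSTANT))
    cv2.imwrite(out,cv2.resize(np.vstack(vs),(510,600)))
def cost(p): return ((sil(T,p)-mt)**2).sum()+((sil(S,p)-ms)**2).sum()
r=minimize(cost,[598,-276,0.17],method='Nelder-Mead');visual(r.x,'pics/fitbar.png')
# pan
obs=[(T,(-36,82,95),(201.7,229.7)),(T,(-36,127,129),(184,228.2)),(T,(0,38,113),(214.7,216.7)),(T,(0,-38,113),(240.7,214.8)),
(T,(0,0,70),(226.2,216.4)),(T,(0,38,89),(211.6,216.4)),(T,(0,-38,89),(240.6,214.7)),(T,(0,0,0),(228.6,219.6)),
(S,(-36,82,95),(246.9,182.9)),(S,(-36,127,129),(244.6,169.3)),(S,(0,38,89),(259.3,183.3)),(S,(0,-38,89),(267,197)),(S,(0,0,70),(266.3,198.5)),(S,(0,38,113),(259.5,182.2))]
def res(p):
    return np.concatenate([np.array(proj(c,pose(p,np.array([P],float))[0]))-u for c,P,u in obs])
r=least_squares(res,[512,122,0.07],loss='soft_l1')
print('pan',r.x);print(np.round(res(r.x).reshape(-1,2),1).tolist())
for nm,sel in(('T',T),('S',S)):
    o=[q for q in obs if q[0] is sel]
    f=lambda p:np.concatenate([np.array(proj(c,pose(p,np.array([P],float))[0]))-u for c,P,u in o])
    print(nm,least_squares(f,[512,122,0.07],loss='soft_l1').x)
E
```

```text
475.3857142857143 574.3428571428572
TS [ 6.00088895e+02 -2.84154775e+02  1.20789986e-01] 63.44792729591837
T [ 5.99517899e+02 -2.84751719e+02  1.11439886e-01] 39.65226721938775
S [ 6.00386188e+02 -2.83062981e+02  1.19641779e-01] 18.8430931122449
pan [5.11391170e+02 1.16203638e+02 4.78816045e-02]
[[-1.2, -0.8], [-1.8, 1.0], [-0.7, -1.0], [-0.4, -0.2], [2.9, -0.3], [3.8, -0.2], [0.5, 0.5], [3.4, -2.0], [-0.3, -0.4], [-1.9, -0.0], [0.4, 4.3], [-0.3, 0.3], [-3.1, -1.5], [-0.0, -0.4]]
T [5.10640185e+02 1.16936014e+02 5.89823885e-02]
S [5.12776950e+02 1.14622635e+02 3.42385740e-02][ WARN:0@1.054] global loadsave.cpp:1063 imwrite_ Unsupported depth image for selected encoder is fallbacked to CV_8U.
```

View pics/fitbar.png

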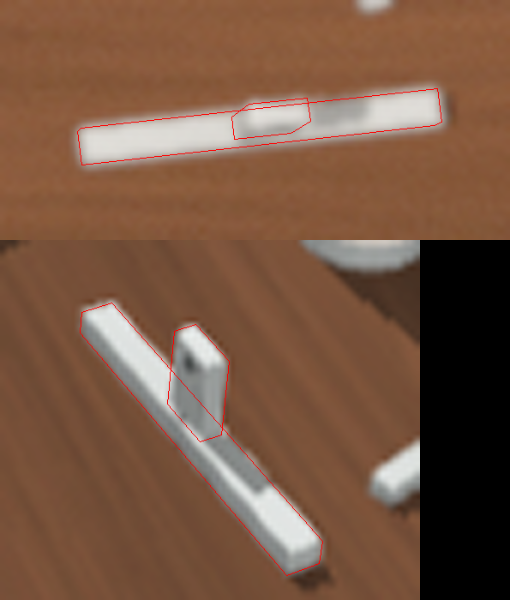

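```bash
cat > ov.py <<'E'
from fit import *
def segs():
    L=[]
    for yc in(-38,38):
        for s in(-1,1):
            q=[(s*4,yc-8,89),(s*15.5,yc-8,113),(s*15.5,yc+8,113),(s*4,yc+8,89)]
            L.append((q,(0,0,255)))
        L.append(([(-9,yc-8,70),(9,yc-8,70),(9,yc+8,70),(-9,yc+8,70)],(0,255,0)))
    L.append(([(-43,75,93),(-29,75,93),(-29,135,93),(-43,135,93)],(255,0,255)))
    for z in(93,129): L.append(([(-36+6*np.cos(a),127+6*np.sin(a),z) for a in np.linspace(0,6.28,16)],(255,255,0)))
    L.append(([(-36+2*np.cos(a),82+2*np.sin(a),96) for a in np.linspace(0,6.28,12)],(255,255,0)))
    for z in (50,): L.append(([(-95,-60,z),(95,-60,z),(95,115,z),(-95,115,z)],(0,255,255)))
    return L
def overlay(c,p,w,f,out):
    x,y,ww,hh=w
    im=cv2.resize(c['color'][y:y+hh,x:x+ww,::-1],None,fx=f,fy=f,interpolation=cv2.INTER_CUBIC)
    for q,col in segs():
        uv=np.array([proj(c,a) for a in pose(p,np.array(q,float))]);cv2.polylines(im,[np.round((uv-[x,y]+.5)*f).astype(int)],True,col,1)
    cv2.imwrite(out,im)
E
python3 - <<'E'
from ov import *
C=np.load('C0.npy',allow_pickle=True).item();T,S=C['top'],C['side']
obs=[(T,(-36,82,96),(201.2,229.2)),(T,(-36,127,129),(183.5,227.7)),(T,(0,38,113),(214.2,216.2)),(T,(0,-38,113),(240.2,214.3)),(T,(0,-38,89),(240.6,214.7)),
(S,(-36,82,96),(246.4,182.4)),(S,(-36,127,129),(244.1,168.8)),(S,(0,-38,89),(267,197)),(S,(0,38,113),(259,181.7))]
f=lambda p:np.concatenate([np.array(proj(c,pose(p,np.array([P],float))[0]))-u for c,P,u in obs])
p=least_squares(f,[512,122,0.07],loss='soft_l1').x;print(p,np.round(f(p).reshape(-1,2),1).tolist())
overlay(T,p,(170,175,125,85),6,'pics/o1.png');overlay(S,p,(222,155,90,82),7,'pics/o2.png')
E
```

```text
[5.12106377e+02 1.15569606e+02 4.56756297e-02] [[-0.6, -0.6], [-1.1, 1.1], [0.1, -0.8], [0.3, 0.1], [0.7, 0.3], [0.5, -0.1], [-1.1, 0.5], [-0.1, 0.4], [0.8, 0.1]]
```

View pics/o1.png

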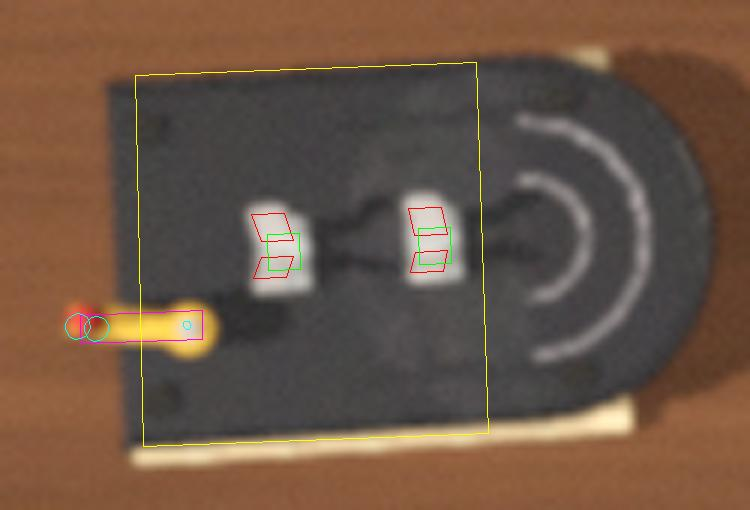

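View pics/o2.png

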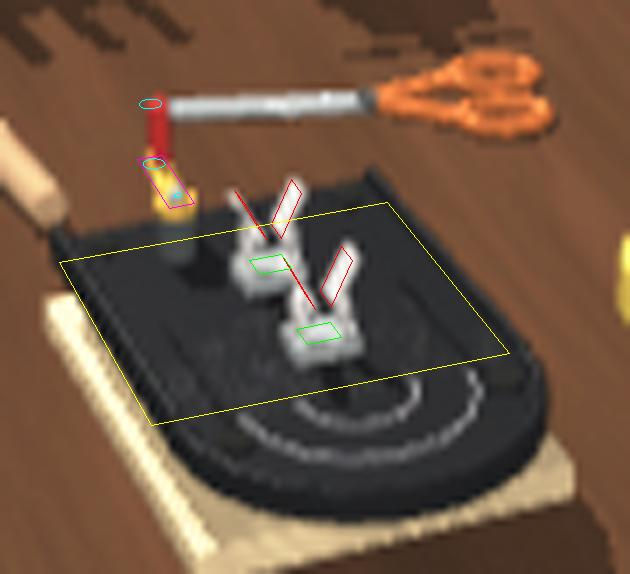

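```bash

python3 - <<'E'
from ov import *
C=np.load('C0.npy',allow_pickle=True).item();T,S=C['top'],C['side']
# pan edge points in o1 crop -> left edge corners etc.: fit lines by gradient
g=cv2.cvtColor(T['color'],cv2.COLOR_RGB2GRAY).astype(float)
def edge(cols,r0,r1,sgn):
    out=[]
    for c in cols:
        d=np.diff(g[r0:r1,c])*sgn; d=np.clip(d,0,None);d=np.where(d>=d.max()*.5,d,0);out.append((c,r0+.5+(d*np.arange(len(d))).sum()/d.sum()))
    return np.array(out)
for cols,r0,r1,s in((range(200,250),180,195,-1),(range(200,255),240,256,1)):
    e=edge(cols,r0,r1,s);k=np.polyfit(e[:,0],e[:,1],1);print('line',k,np.std(e[:,1]-np.polyval(k,e[:,0])))
    for z in(30,60):
        a=atz(T,(200,np.polyval(k,200)),z);b=atz(T,(250,np.polyval(k,250)),z);d=a-b;print(z,'yaw',-np.arctan2(d[0],d[1]),a,b)
obs=[(T,(-36,82,96),(201.2,229.2)),(T,(0,38,113),(214.2,216.2)),(T,(0,-38,113),(240.2,214.3)),(T,(0,-38,89),(240.6,214.7)),
(S,(-36,82,96),(246.4,182.4)),(S,(0,-38,89),(267,197)),(S,(0,38,113),(259,181.7))]
f=lambda p:np.concatenate([np.array(proj(c,pose(p,np.array([P],float))[0]))-u for c,P,u in obs]+[[(p[2]-.068)*60]])
p=least_squares(f,[512,122,0.07],loss='soft_l1').x;print(p,np.round(f(p)[:-1].reshape(-1,2),1).tolist())
np.save('pan.npy',p)
overlay(T,p,(170,175,125,85),6,'pics/o1.png');overlay(S,p,(222,155,90,82),7,'pics/o2.png')
E
```

```text
line [-5.61072461e-02  1.98275891e+02] 0.4443539824943395
30 yaw 0.0634087380826398 [604.6864372  214.33945988  30.        ] [614.63006081  57.73181125  30.        ]
60 yaw 0.06340873808263912 [600.42743798 207.98008104  60.        ] [610.11842693  55.35131601  60.        ]
line [-6.94694631e-02  2.62703055e+02] 0.21424809111919166
30 yaw 0.07614027567365363 [411.97088579 210.01387078  30.        ] [423.77288416  55.31016495  30.        ]
60 yaw 0.07614027567365429 [412.60815285 203.76439088  60.        ] [424.11030138  52.99119576  60.        ]
[5.11613748e+02 1.16269174e+02 6.97658889e-02] [[-0.5, 0.2], [-0.2, -0.3], [0.0, -0.0], [0.5, 0.1], [-0.1, 0.1], [-0.1, 0.3], [0.3, 0.1]]
```

View pics/o1.png

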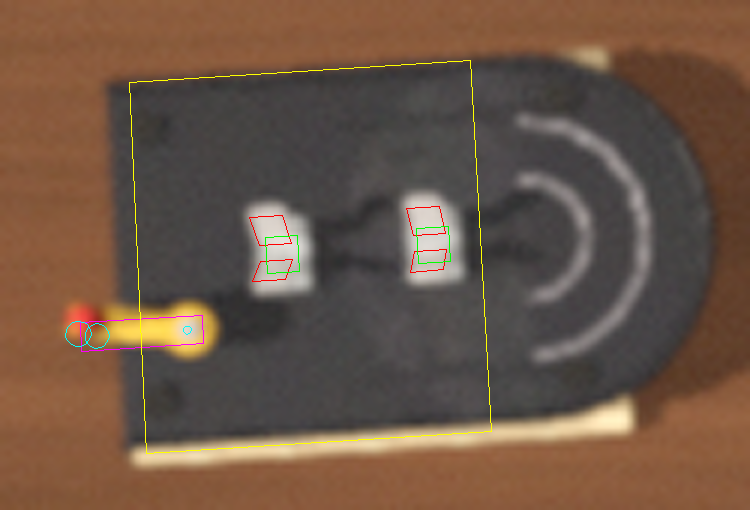

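View pics/o2.png

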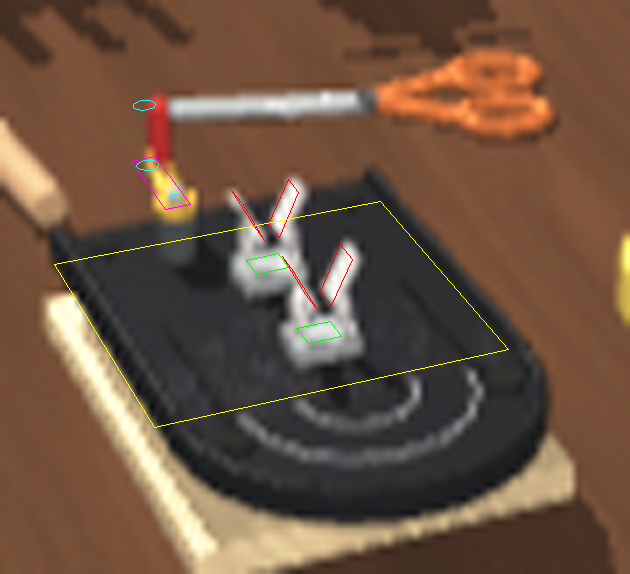

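```bash
cat > go.py <<'E'
from h import *
import sys
def plan(x,y,z,yaw=None):
    s=ctrl.sense();M=R(s['ee_rot']);p=np.array(s['eef_pos'])
    # jaw axis yaw (mod pi) relative to world x
    ya=np.arctan2(M[1,1],M[0,1])
    print('t',round(float(s['time_s']),2),'tcp',np.round(p,1),'jawyaw',round(ya,4),'xaxis',np.round(M[:,0],3),'F',np.round(s['force'],1),'grip',round(float(s['grip_width']),3),'j',np.round(s['joints'],2))
    if yaw is not None:
        d=(yaw-ya+np.pi/2)%np.pi-np.pi/2
        print('turn about tool x:',round(-d,4))
        from scipy.spatial.transform import Rotation as r
        M=M@r.from_euler('x',-d).as_matrix()
    print('shift after turn (m):',np.round(M.T@(np.array([x,y,z])-p)/1000,4))
if __name__=='__main__': plan(*map(float,sys.argv[1:]))
E
python3 go.py 600 -284 130 0.118
```

```text
t 1.5 tcp [129.3 508.8 191.6] jawyaw 1.322 xaxis [ 0.  0. -1.] F [-0.6  0.6 -0.4] grip 0.999 j [ 1.1   0.31  1.5   0.    1.33 -0.22]
turn about tool x: 1.204
shift after turn (m): [0.0616 0.3741 0.8427]
```

arm_command(plan=[[0,0,0,0.172,1],[0,0,0,0.172,1],[0,0,0,0.172,1],[0,0,0,0.172,1],[0,0,0,0.172,1],[0,0,0,0.172,1],[0,0,0,0.172,1],[0,0.0234,0.0527,0,0.6],[0,0.0234,0.0527,0,0.6],[0,0.0234,0.0527,0,0.6],[0,0.0234,0.0527,0,0.6],[0,0.0234,0.0527,0,0.6]], squeeze=90)

```text
time_s: 3.0
eef_pos: [277.1, 259.4, 191.8]
ee_rot: [0.529, 0.47, 0.529, -0.469]
force: [0.5, 0.9, 0.4]
grip_width: 0.597
```

arm_command(plan=[[0,0.0234,0.0527,0,0.6],[0,0.0234,0.0527,0,0.6],[0,0.0234,0.0527,0,0.6],[0,0.0234,0.0527,0,0.6],[0,0.0234,0.0527,0,0.6],[0,0.0234,0.0527,0,0.6],[0,0.0234,0.0527,0,0.6],[0,0.0234,0.0527,0,0.6],[0,0.0234,0.0527,0,0.6],[0,0.0234,0.0527,0,0.6],[0,0.0234,0.0527,0,0.6],[0,0,0,0,0.6]])

```text
time_s: 4.5
eef_pos: [600.7, -287.4, 189.0]
ee_rot: [0.527, 0.47, 0.529, -0.471]
force: [0.1, 0.8, -0.8]
grip_width: 0.599
```

```bash
python3 go.py 600 -284 80 0.118
```

```text
t 4.5 tcp [ 600.7 -287.4  189. ] jawyaw 0.115 xaxis [-0.002  0.001 -1.   ] F [ 0.1  0.8 -0.8] grip 0.599 j [-0.62  0.64  1.   -0.    1.5  -0.74]
turn about tool x: -0.003
shift after turn (m): [ 1.09e-01 -1.00e-04 -3.30e-03]
```

arm_command(plan=[[0.03,0,-0.003,0,0.6],[0.04,0,0,0,0.6],[0.039,0,0,0,0.6],[0,0,0,0,0.6]])

```text
time_s: 5.0
eef_pos: [598.5, -279.8, 80.4]
ee_rot: [0.527, 0.469, 0.531, -0.47]
force: [0.5, 0.0, -0.1]
grip_width: 0.604
```

```bash
python3 - <<'E'
from h import *
from go import plan
plan(600,-284,22,.118)
v=[]
for n,(x,y,w,h) in(('top',(315,150,100,75)),('side',(290,200,100,110))):
    c=ctrl.capture(n); im=c['color'][y:y+h,x:x+w,::-1]; im=cv2.resize(im,None,fx=400/w,fy=400/w,interpolation=cv2.INTER_CUBIC); v.append(cv2.copyMakeBorder(im,0,440-im.shape[0],0,0,cv2.BORDER_CONSTANT))
cv2.imwrite('pics/d1.png',np.hstack(v))
E
```

```text
t 5.0 tcp [ 598.5 -279.8   80.4] jawyaw 0.1186 xaxis [-0.005  0.003 -1.   ] F [ 0.5  0.  -0.1] grip 0.604 j [-0.61  0.71  1.17  0.    1.26 -0.73]
turn about tool x: 0.0006
shift after turn (m): [0.0584 0.0012 0.0046]
```

View pics/d1.png

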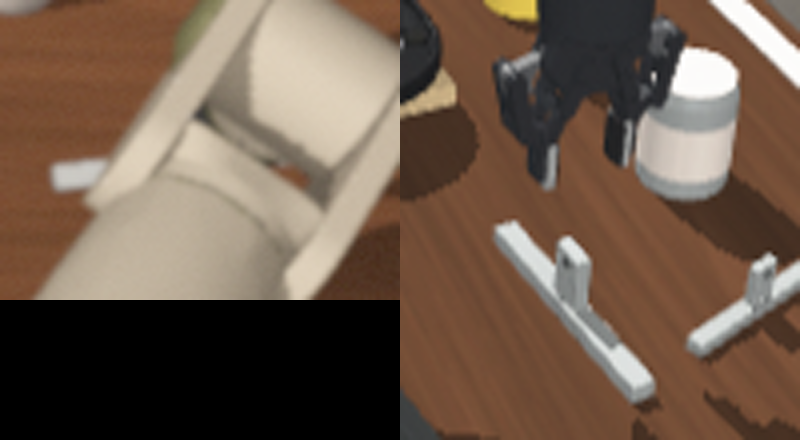

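arm_command(plan=[[0.03,0.001,0.0045,0,0.6],[0.028,0,0,0,0.6],[0,0,0,0,0.6],[0,0,0,0,0.6]])

```text
time_s: 5.6
eef_pos: [602.6, -286.4, 27.2]
ee_rot: [0.53, 0.47, 0.527, -0.469]
force: [0.6, 0.1, -0.5]
grip_width: 0.598
```

```bash
python3 - <<'E'
from h import *
from go import plan
plan(600,-284,22,.118)
c=ctrl.capture('side');x,y,w,h=290,200,100,110
cv2.imwrite('pics/d2.png',cv2.resize(c['color'][y:y+h,x:x+w,::-1],None,fx=5,fy=5,interpolation=cv2.INTER_CUBIC))
E
```

```text
t 5.6 tcp [ 602.6 -286.4   27.2] jawyaw 0.1182 xaxis [ 0.003 -0.002 -1.   ] F [ 0.6  0.1 -0.5] grip 0.598 j [-0.62  0.77  1.21 -0.    1.16 -0.74]
turn about tool x: 0.0002
shift after turn (m): [ 0.0052 -0.0023 -0.0027]
```

View pics/d2.png

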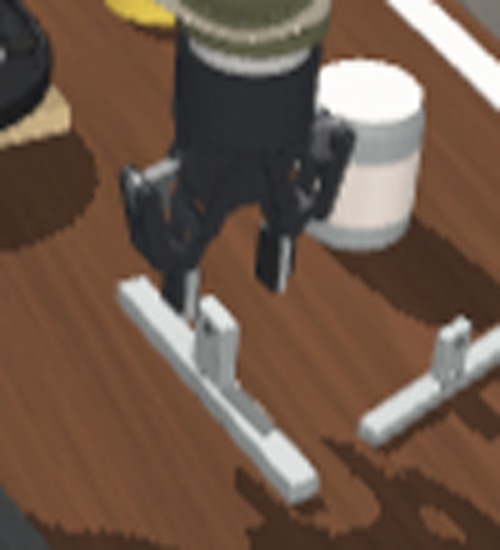

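```bash
python3 - <<'E'
from h import *
c=np.load('C0.npy',allow_pickle=True).item()['side']
for z in(27,35,45,60): print(z,(np.array(proj(c,(600,-284,z)))-[290,200]+.5)*5, (np.array(proj(c,(602.6,-286.4,z)))-[290,200]+.5)*5)
o=[]
for i in range(4): o.append(ctrl.sense()['eef_pos']);ctrl.capture('top')
print(np.round(o,1))
j=ctrl.sense();print(j['joints'],j['dq'])
E
```

```text
27 [213.72325685 357.31610045] [219.61311295 358.9887549 ]
35 [214.71787342 346.68493764] [220.63132776 348.35211694]
45 [215.97186415 333.28140115] [221.91508292 334.94154896]
60 [217.87553918 312.93358102] [223.86396938 314.58278039]
[[ 602.6 -286.4   27.1]
 [ 602.5 -286.3   26.8]
 [ 602.2 -286.2   26.4]
 [ 602.1 -286.1   26. ]]
[-6.19022769e-01  7.74229269e-01  1.20726107e+00 -1.58975172e-05
  1.15860128e+00 -7.37048360e-01] [-6.30071225e-05  8.18426100e-03  4.86377147e-03  6.17769312e-04
 -1.22639069e-03 -8.93144921e-04]
```

```bash
python3 - <<'E'
from h import *
c=ctrl.capture('side');x,y,w,h=300,215,70,70;f=8
im=cv2.resize(c['color'][y:y+h,x:x+w,::-1],None,fx=f,fy=f,interpolation=cv2.INTER_CUBIC)
s=ctrl.sense();M=R(s['ee_rot']);p=s['eef_pos'];print(p)
for o,col in((-26,(0,0,255)),(26,(0,255,0)),(0,(255,0,0))):
    for back in(0,10,32):
        q=p+M[:,1]*o-M[:,0]*back
        uv=(np.array(proj(c,q))-[x,y]+.5)*f;cv2.circle(im,tuple(uv.astype(int)),4,col,-1)
cv2.imwrite('pics/d3.png',im)
E
```

```text
[ 601.76427708 -285.95589135   25.33560275]
```

View pics/d3.png

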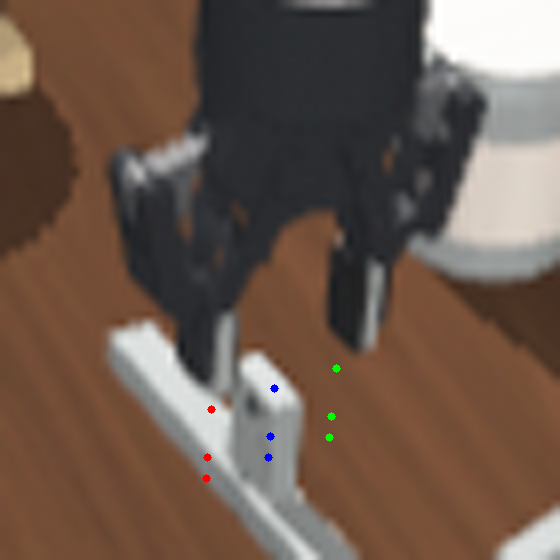

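```bash
python3 - <<'E'
from h import *
c=np.load('C0.npy',allow_pickle=True).item()['side']
x,y,w,h=100,60,80,90;f=6.5
im=cv2.resize(c['color'][y:y+h,x:x+w,::-1],None,fx=f,fy=f,interpolation=cv2.INTER_CUBIC)
p=np.array([129.3,508.8,191.6]);j=np.array([np.cos(1.322),np.sin(1.322),0])
for o,col in((-42,(0,0,255)),(42,(0,255,0)),(0,(255,0,0))):
    for back in(0,13,32):
        uv=(np.array(proj(c,p+j*o+[0,0,back]))-[x,y]+.5)*f;cv2.circle(im,tuple(uv.astype(int)),4,col,-1)
cv2.imwrite('pics/d4.png',im)
E
```

```text
(no output)
```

View pics/d4.png

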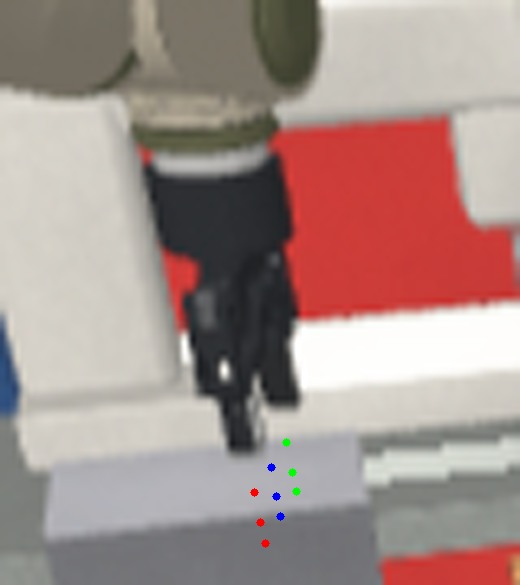

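arm_command(plan=[[0.004,0,0,0,0.6],[0.003,0,0,0,0.6],[0,0,0,0,0.3],[0,0,0,0,0.3],[0,0,0,0,0.3]], squeeze=20)

```text
time_s: 6.52
eef_pos: [601.6, -285.8, 17.7]
ee_rot: [0.529, 0.47, 0.529, -0.47]
force: [-0.1, -0.3, 0.3]
grip_width: 0.297
```

```bash
cat > look.py <<'E'
from h import *
from go import plan
import sys
def look(n,x,y,w,h,f,out,ops=(-26,0,26),dots=True):
    c=ctrl.capture(n)
    im=cv2.resize(c['color'][y:y+h,x:x+w,::-1],None,fx=f,fy=f,interpolation=cv2.INTER_CUBIC)
    s=ctrl.sense();M=R(s['ee_rot']);p=s['eef_pos']
    if dots:
     for o in ops:
      for back,col in((0,(0,0,255)),(19,(0,255,0)),(73,(255,0,0))):
        uv=(np.array(proj(c,p+M[:,1]*o-M[:,0]*back))-[x,y]+.5)*f;cv2.circle(im,tuple(uv.astype(int)),3,col,-1)
    cv2.imwrite(out,im)
E
python3 - <<'E'
from look import *
plan(600,-284,20,.118)
look('side',300,200,75,85,7,'pics/d5.png',ops=(-13,0,13))
E
```

```text
t 6.53 tcp [ 601.6 -285.8   17.7] jawyaw 0.118 xaxis [ 0. -0. -1.] F [-0.1 -0.3  0.3] grip 0.297 j [-0.62  0.78  1.21 -0.    1.15 -0.74]
turn about tool x: -0.0
shift after turn (m): [-0.0023 -0.0013 -0.002 ]
```

View pics/d5.png

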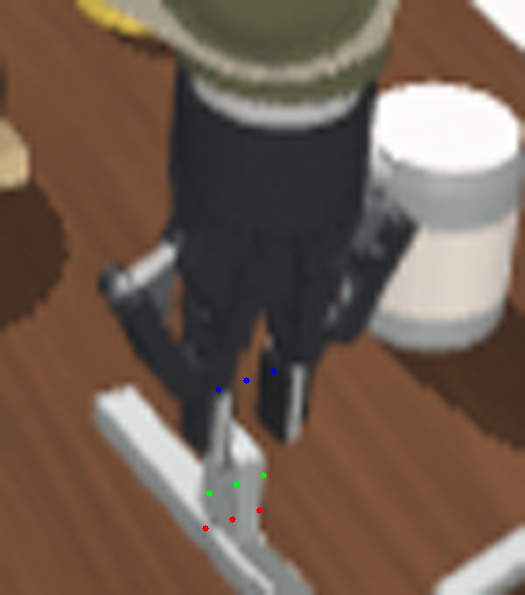

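arm_command(plan=[[0,0,0,0,0],[0,0,0,0,0],[0,0,0,0,0],[0,0,0,0,0]], squeeze=20)

```text
time_s: 7.08
eef_pos: [601.6, -285.8, 17.8]
ee_rot: [0.529, 0.47, 0.529, -0.47]
force: [-0.9, 0.8, 2.1]
grip_width: 0.125
```

```bash
python3 - <<'E'
from look import *
plan(600,-284,20,.118)
look('side',300,200,75,85,7,'pics/d6.png',dots=False)
E
```

```text
t 7.08 tcp [ 601.6 -285.8   17.8] jawyaw 0.118 xaxis [ 0. -0. -1.] F [-0.9  0.8  2.1] grip 0.125 j [-0.62  0.78  1.21 -0.    1.15 -0.74]
turn about tool x: 0.0
shift after turn (m): [-0.0023 -0.0013 -0.002 ]
```

View pics/d6.png

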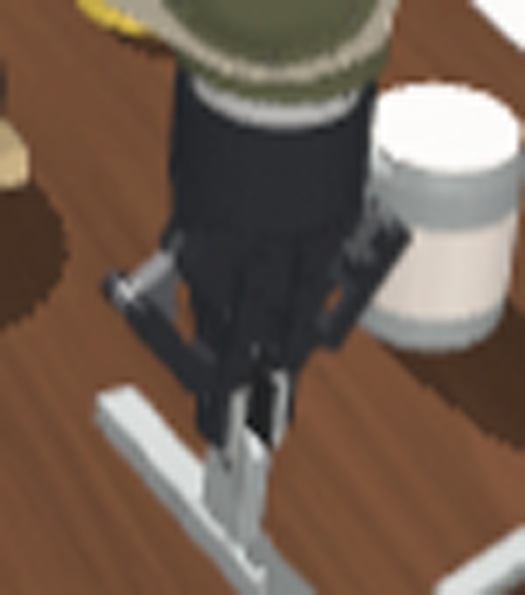

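```bash
python3 - <<'E'
from look import *
c=ctrl.capture('top');x,y,w,h=310,120,110,90;f=7
im=cv2.resize(c['color'][y:y+h,x:x+w,::-1],None,fx=f,fy=f,interpolation=cv2.INTER_CUBIC)
s=ctrl.sense();p=s['eef_pos']
for b in range(0,400,50):
    uv=(np.array(proj(c,p+[0,0,b]))-[x,y]+.5)*f;cv2.circle(im,tuple(uv.astype(int)),3,(0,0,255),-1)
cv2.imwrite('pics/d7.png',im)
E
```

```text
(no output)
```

View pics/d7.png

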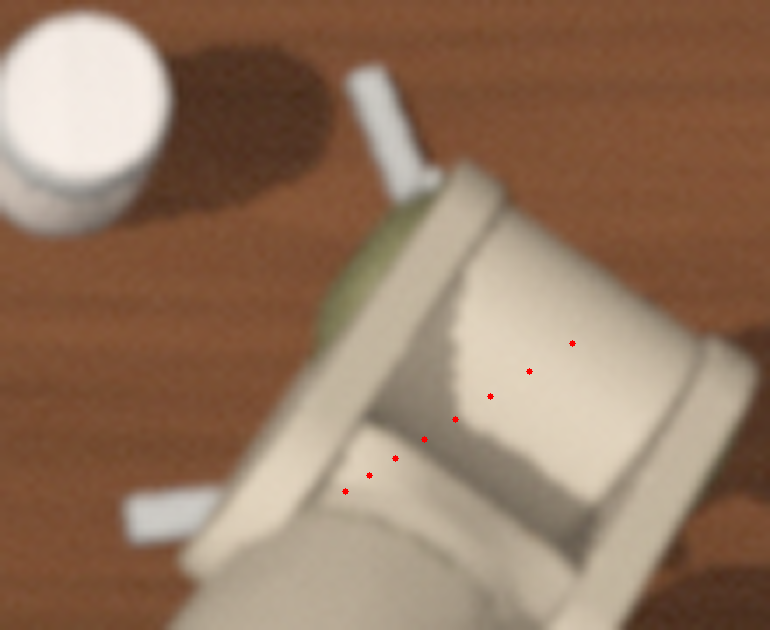

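arm_command(plan=[[0,0,0,0,0],[0,0,0,0,0],[-0.01,0,0,0,0],[-0.02,0,0,0,0],[-0.03,0,0,0,0],[0,0,0,0,0],[0,0,0,0,0]], squeeze=80)

```text
time_s: 8.05
eef_pos: [600.9, -285.4, 76.0]
ee_rot: [0.528, 0.47, 0.529, -0.47]
force: [-0.3, -0.2, -2.7]
grip_width: 0.088
```

```bash
python3 - <<'E'
from look import *
plan(600,-284,20,.118)
look('side',295,180,80,110,5.4,'pics/d8.png',ops=(0,))
E
```

```text
t 8.05 tcp [ 600.9 -285.4   76. ] jawyaw 0.118 xaxis [-0.002  0.001 -1.   ] F [-0.3 -0.2 -2.7] grip 0.088 j [-0.62  0.72  1.16  0.    1.26 -0.74]
turn about tool x: -0.0
shift after turn (m): [ 0.0561 -0.0006 -0.0014]
```

View pics/d8.png

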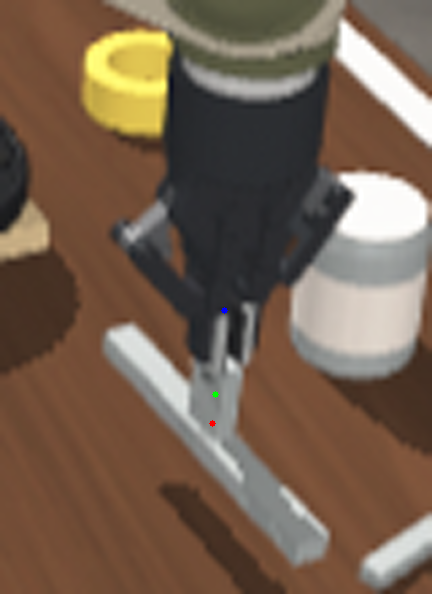

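arm_command(plan=[[0.03,0,0,0,0],[0.02,0,0,0,0],[0.008,0,0,0,0],[0,0,0,0,0],[0,0,0,0,0.3],[0,0,0,0,0.3],[0.004,0,0,0,0.3],[0.003,0,0,0,0.3],[0.003,0,0,0,0.3]])

```text
time_s: 9.22
eef_pos: [601.5, -285.8, 9.3]
ee_rot: [0.529, 0.47, 0.529, -0.47]
force: [0.2, 0.3, -0.3]
grip_width: 0.301
```

```bash
python3 - <<'E'
from look import *
plan(600,-284,20,.118)
look('side',300,200,75,85,7,'pics/d9.png',ops=(0,))
E
```

```text
t 9.22 tcp [ 601.5 -285.8    9.3] jawyaw 0.118 xaxis [-0.  0. -1.] F [ 0.2  0.3 -0.3] grip 0.301 j [-0.62  0.79  1.22 -0.    1.13 -0.74]
turn about tool x: 0.0
shift after turn (m): [-0.0107 -0.0013 -0.0019]
```

View pics/d9.png

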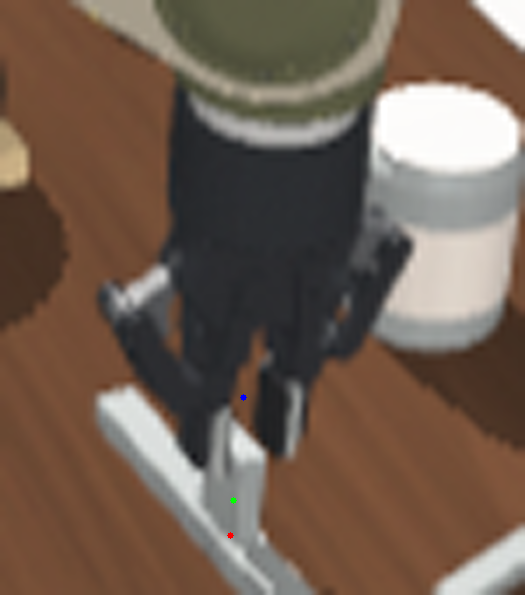

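arm_command(plan=[[0.003,0,-0.001,0,0.3],[0.003,0,-0.001,0,0.3],[0.002,0,0,0,0.3],[0,0,0,0,0.3]])

```text
time_s: 9.78
eef_pos: [601.2, -283.8, 1.4]
ee_rot: [0.529, 0.47, 0.529, -0.47]
force: [0.2, 0.2, 0.6]
grip_width: 0.299
```

```bash
python3 - <<'E'
from look import *
plan(600,-284,20,.118)
look('side',300,200,75,85,7,'pics/d10.png',ops=())
E
```

```text
t 9.78 tcp [ 601.2 -283.8    1.4] jawyaw 0.118 xaxis [-0.  0. -1.] F [0.2 0.2 0.6] grip 0.299 j [-0.62  0.8   1.23 -0.    1.11 -0.73]
turn about tool x: 0.0
shift after turn (m): [-0.0186 -0.0012  0.0001]
```

View pics/d10.png

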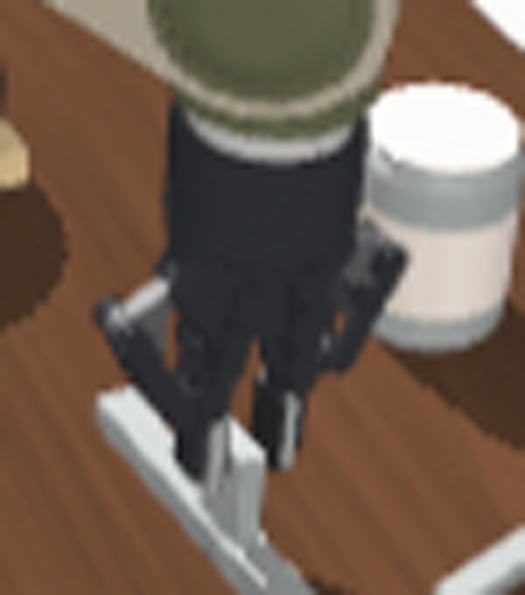

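arm_command(plan=[[0.003,0,0,0,0.3],[0.003,0,0,0,0.3],[0.003,0,0,0,0.3],[0.002,0,0,0,0.3],[0,0,0,0,0.3]])

```text
time_s: 10.45
eef_pos: [601.2, -283.7, -9.6]
ee_rot: [0.528, 0.47, 0.529, -0.47]
force: [-0.1, 0.3, 0.1]
grip_width: 0.302
```

```bash
python3 - <<'E'
from look import *
plan(600,-284,20,.118)
look('side',300,200,75,85,7,'pics/d11.png',ops=())
E
```

```text
t 10.45 tcp [ 601.2 -283.7   -9.6] jawyaw 0.1181 xaxis [-0.  0. -1.] F [-0.1  0.3  0.1] grip 0.302 j [-0.62  0.81  1.23  0.    1.09 -0.73]
turn about tool x: 0.0001
shift after turn (m): [-0.0296 -0.0012  0.0001]
```

View pics/d11.png

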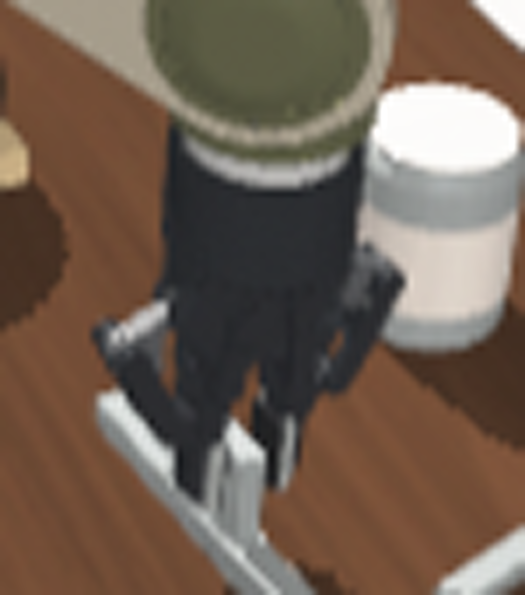

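arm_command(plan=[[0,0,0,0,0],[0,0,0,0,0],[0,0,0,0,0],[0,0,0,0,0]], squeeze=90)

```text
time_s: 11.0
eef_pos: [601.3, -283.9, -9.3]
ee_rot: [0.529, 0.47, 0.529, -0.47]
force: [-0.4, -0.5, 1.6]
grip_width: 0.127
```

```bash
python3 - <<'E'
from look import *
plan(600,-284,20,.118)
look('side',300,200,75,85,7,'pics/d12.png',ops=())
E
```

```text
t 11.0 tcp [ 601.3 -283.9   -9.3] jawyaw 0.118 xaxis [ 0. -0. -1.] F [-0.4 -0.5  1.6] grip 0.127 j [-0.62  0.81  1.23 -0.    1.09 -0.73]
turn about tool x: 0.0
shift after turn (m): [-0.0293 -0.0013 -0.    ]
```

View pics/d12.png

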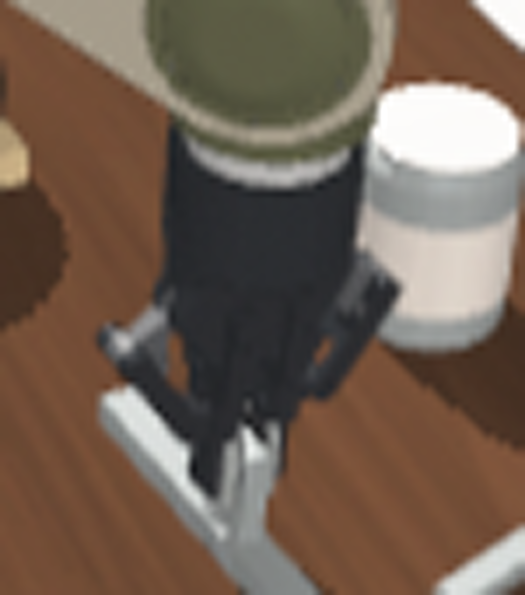

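arm_command(plan=[[-0.01,0,0,0,0],[-0.03,0,0,0,0],[-0.045,0,0,0,0],[-0.045,0,0,0,0],[-0.02,0,0,0.048,0],[0,0,0,0,0]], squeeze=90)

```text
time_s: 11.8
eef_pos: [601.8, -284.1, 142.4]
ee_rot: [0.518, 0.482, 0.516, -0.482]
force: [0.2, -0.5, -2.1]
grip_width: 0.128
```

```bash
python3 go.py 512 116 140 0.07
```

```text
t 11.8 tcp [ 601.8 -284.1  142.4] jawyaw 0.0705 xaxis [ 0.003 -0.002 -1.   ] F [ 0.2 -0.5 -2.1] grip 0.128 j [-0.62  0.66  1.09  0.    1.39 -0.69]
turn about tool x: 0.0005
shift after turn (m): [ 0.0014 -0.0616 -0.4054]
```

arm_command(plan=[[0,-0.0034,-0.0227,0,0],[0,-0.0068,-0.045,0,0],[0,-0.0068,-0.045,0,0],[0,-0.0068,-0.045,0,0],[0,-0.0068,-0.045,0,0],[0,-0.0068,-0.045,0,0],[0,-0.0068,-0.045,0,0],[0,-0.0068,-0.045,0,0],[0,-0.0068,-0.045,0,0],[0,-0.0035,-0.0227,0,0],[0,0,0,0,0],[0,0,0,0,0]])

```text
time_s: 13.3
eef_pos: [511.6, 115.7, 139.9]
ee_rot: [0.517, 0.482, 0.517, -0.483]
force: [0.4, 0.9, -2.4]
grip_width: 0.125
```

```bash
python3 - <<'E'
from look import *
plan(512,116.5,126,.07)
look('side',215,110,110,120,5,'pics/e1.png',ops=())
look('top',165,165,130,90,6,'pics/e2.png',ops=())
E
```

```text
t 13.3 tcp [511.6 115.7 139.9] jawyaw 0.0702 xaxis [-0.001 -0.    -1.   ] F [ 0.4  0.9 -2.4] grip 0.125 j [-0.    0.36  1.57 -0.    1.21 -0.07]
turn about tool x: 0.0002
shift after turn (m): [ 0.0139  0.0005 -0.0008]
```

View pics/e1.png

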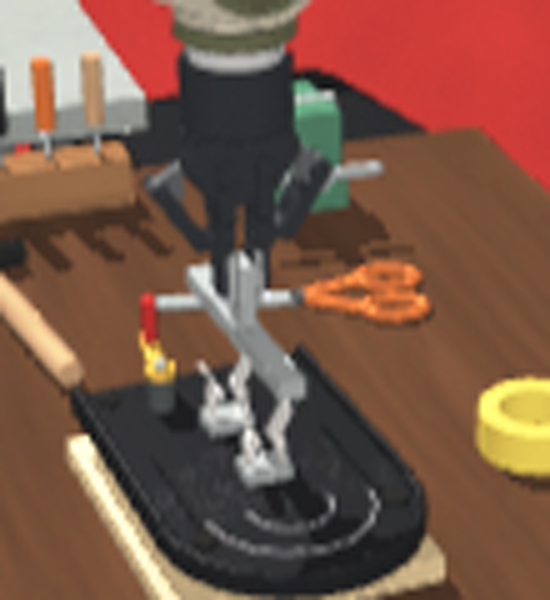

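View pics/e2.png

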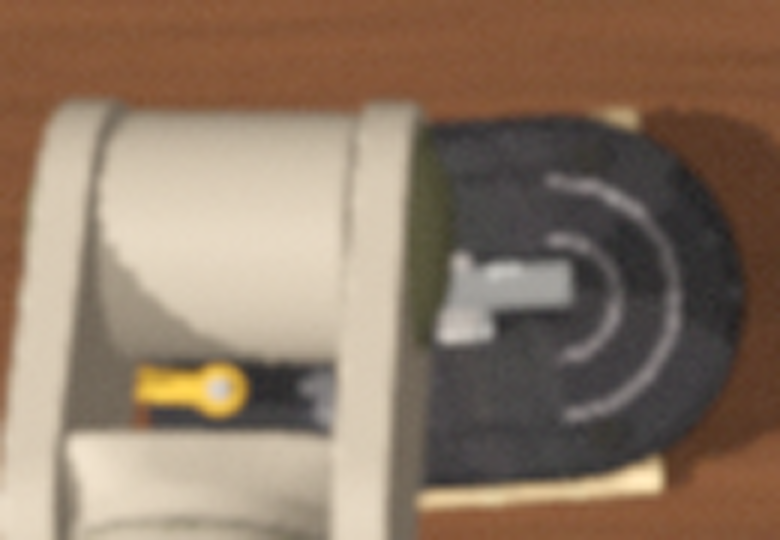

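```bash
cat > barov.py <<'E'
from ov import *
def barov(n,p,z,w,f,out):
    c=ctrl.capture(n);x,y,ww,hh=w
    im=cv2.resize(c['color'][y:y+hh,x:x+ww,::-1],None,fx=f,fy=f,interpolation=cv2.INTER_CUBIC)
    pan=np.load('pan.npy')
    for B in BOX:
        uv=np.array([proj(c,q) for q in pose(p,B,z)]);h=cv2.convexHull(((uv-[x,y]+.5)*f).astype(np.float32)).astype(int);cv2.polylines(im,[h],True,(0,0,255),1)
    for q,col in segs()[:6]:
        uv=np.array([proj(c,a) for a in pose(pan,np.array(q,float))]);cv2.polylines(im,[np.round((uv-[x,y]+.5)*f).astype(int)],True,(0,255,0),1)
    cv2.imwrite(out,im)
E
python3 - <<'E'
from barov import *
s=ctrl.sense();p=s['eef_pos'];print(p)
b=(p[0]-.8,p[1],.07)
barov('side',b,p[2]+9.3,(235,140,60,75),8,'pics/e3.png')
barov('top',b,p[2]+9.3,(225,190,60,45),9,'pics/e4.png')
E
```

```text
[511.83405324 115.4557398  140.19151002]
```

View pics/e3.png

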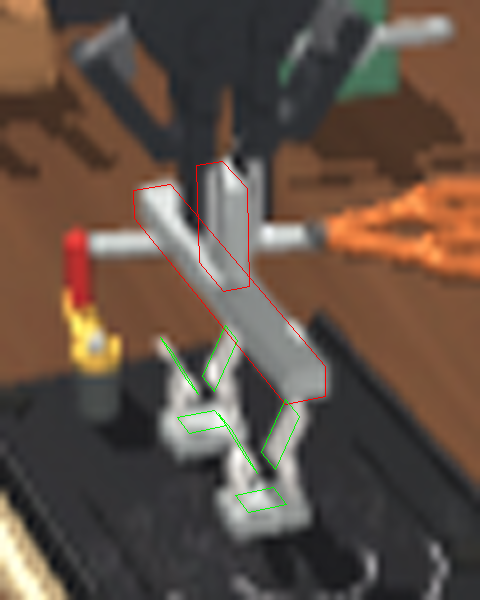

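View pics/e4.png

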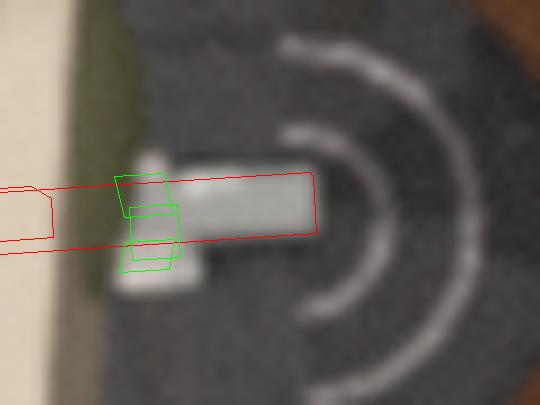

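```bash
python3 - <<'E'
from barov import *
s=ctrl.sense();p=s['eef_pos'];print(p)
b=(p[0]-.8,p[1],.07)
barov('side',b,p[2]+9.3,(247,155,35,40),15,'pics/e5.png')
barov('side',(p[0]-.2,p[1]-.5,.035),p[2]+9.3,(247,155,35,40),15,'pics/e6.png')
barov('top',(p[0]-.2,p[1]-.5,.035),p[2]+9.3,(225,190,60,45),9,'pics/e4.png')
a=cv2.imread('pics/e5.png');c=cv2.imread('pics/e6.png');cv2.imwrite('pics/e7.png',cv2.resize(np.hstack([a,c]),(800,457)))
E
```

```text
[511.88078955 115.5947897  140.39267901]
```

View pics/e7.png

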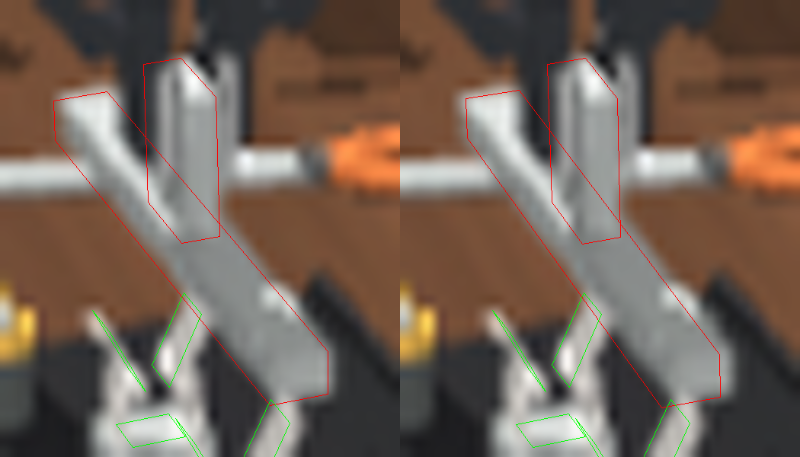

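View pics/e4.png

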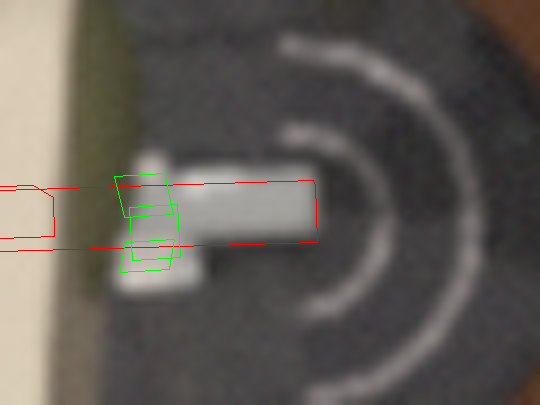

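arm_command(plan=[[0.02,-0.001,-0.0005,0,0],[0.02,0,0,0,0],[0.01,0,0,0,0],[0,0,0,0,0]], squeeze=110)

```text
time_s: 14.15
eef_pos: [510.9, 116.7, 90.5]
ee_rot: [0.517, 0.482, 0.517, -0.482]
force: [0.3, 0.3, -2.2]
grip_width: 0.12
```

```bash
python3 - <<'E'
from barov import *
from go import plan
plan(511.6,116.3,61,.07)
s=ctrl.sense();p=s['eef_pos']
barov('side',(p[0],p[1],.07),p[2]+9.3,(245,160,40,50),11,'pics/f1.png')
E
```

```text
t 14.15 tcp [510.9 116.7  90.5] jawyaw 0.0698 xaxis [-0.  0. -1.] F [ 0.3  0.3 -2.2] grip 0.12 j [ 0.    0.41  1.64  0.    1.09 -0.07]
turn about tool x: -0.0002
shift after turn (m): [0.0295 0.0007 0.0004]
```

View pics/f1.png

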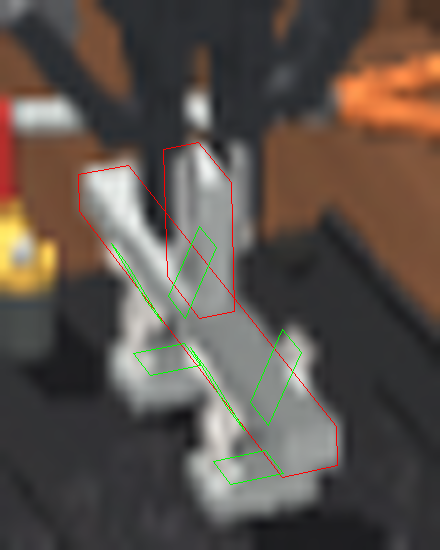

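arm_command(plan=[[0.004,0,0,0,0],[0.004,0,0,0,0],[0.004,0,0,0,0],[0,0,0,0,0]])

```text
time_s: 14.7
eef_pos: [511.4, 116.7, 79.3]
ee_rot: [0.518, 0.483, 0.517, -0.482]
force: [-0.5, -0.4, 3.1]
grip_width: 0.122
```

arm_command(plan=[[0.004,0,0,0,0],[0.004,0,0,0,0],[0,0,0,0,0]])

```text
time_s: 15.08
eef_pos: [510.4, 116.7, 69.9]
ee_rot: [0.517, 0.482, 0.517, -0.483]
force: [1.8, -0.0, -2.6]
grip_width: 0.121
```

arm_command(plan=[[0.004,0,0,0,0],[0.004,0,0,0,0],[0,0,0,0,0],[0,0,0,0,0]])

```text
time_s: 15.58
eef_pos: [510.1, 116.8, 62.0]
ee_rot: [0.517, 0.482, 0.518, -0.483]
force: [-0.6, 0.1, -5.5]
grip_width: 0.119
```

```bash
python3 - <<'E'
from barov import *
from go import plan
plan(511.6,116.3,61,.07)
s=ctrl.sense();p=s['eef_pos']
barov('side',(p[0],p[1],.07),p[2]+9.3,(245,160,40,50),11,'pics/f2.png')
E
```

```text
t 15.57 tcp [510.1 116.8  62. ] jawyaw 0.07 xaxis [-0.002 -0.    -1.   ] F [-0.6  0.1 -5.5] grip 0.119 j [ 0.    0.45  1.67 -0.    1.03 -0.07]
turn about tool x: 0.0
shift after turn (m): [0.001  0.0015 0.0006]
```

View pics/f2.png

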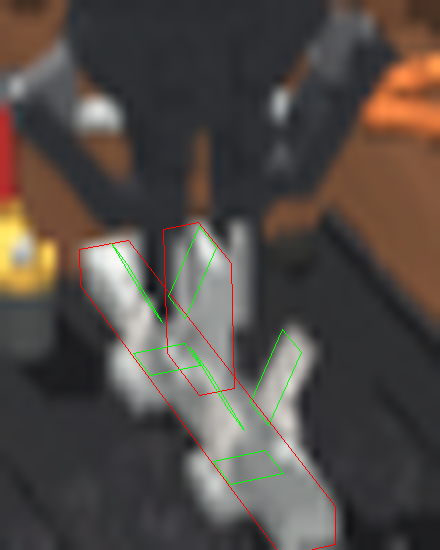

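arm_command(plan=[[0.002,0,0,0,0],[0.002,0,0,0,0],[0,0,0,0,0]])

```text
time_s: 16.0
eef_pos: [511.0, 116.7, 60.6]
ee_rot: [0.518, 0.482, 0.517, -0.482]
force: [-7.9, -0.1, 17.9]
grip_width: 0.118
```

arm_command(plan=[[0.001,0,0,0,0],[0.001,0,0,0,0],[0,0,0,0,0]])

```text
time_s: 16.38
eef_pos: [511.1, 116.8, 60.6]
ee_rot: [0.518, 0.482, 0.517, -0.482]
force: [-16.3, -1.2, 36.5]
grip_width: 0.121
```

arm_command(plan=[[-0.003,0,0,0,0],[0,0,0,0,0],[0,0,0,0,0.35],[0,0,0,0,0.35],[-0.01,0,0,0,0.35],[-0.03,0,0,0,0.35],[-0.05,0,0,0,0.35],[-0.05,0,0,0,0.35],[0,0,0,0,0.35]])

```text
time_s: 17.5
eef_pos: [512.4, 116.8, 203.8]
ee_rot: [0.519, 0.484, 0.515, -0.48]
force: [0.2, 0.2, 0.0]
grip_width: 0.347
```

```bash
python3 - <<'E'
from barov import *
from go import plan
plan(500,220,200,.07)
barov('side',(511.6,116.5,.07),70,(230,155,65,70),8,'pics/g1.png')
barov('top',(511.6,116.5,.07),70,(165,190,125,60),6,'pics/g2.png')
E
```

```text
t 17.5 tcp [512.4 116.8 203.8] jawyaw 0.0701 xaxis [ 0.008  0.    -1.   ] F [0.2 0.2 0. ] grip 0.347 j [ 0.    0.3   1.48  0.    1.35 -0.07]
turn about tool x: 0.0001
shift after turn (m): [ 0.0037 -0.0052 -0.1038]
```

View pics/g1.png

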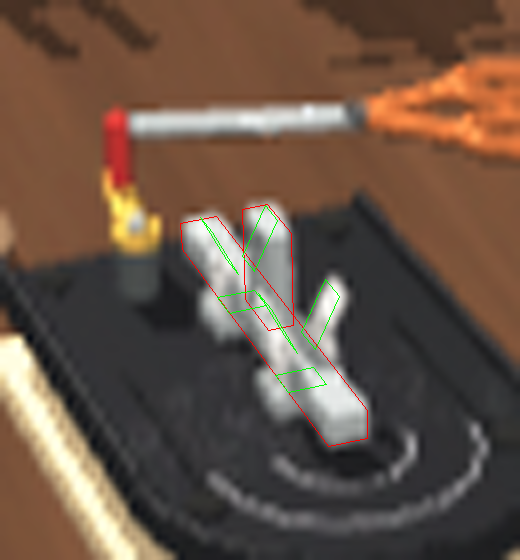

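View pics/g2.png

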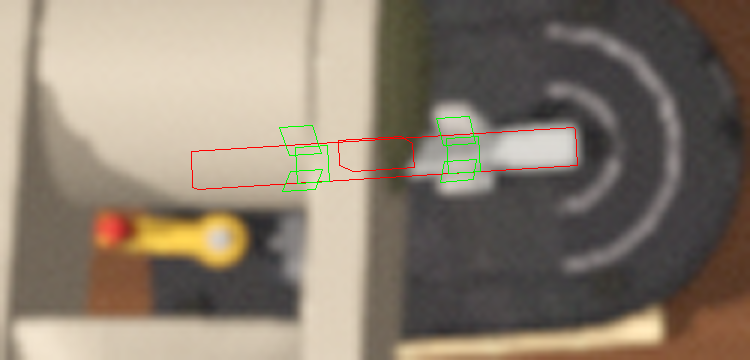

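```bash
python3 - <<'E'
from h import *
from go import plan
T,S=ctrl.capture('top'),ctrl.capture('side')
print(ctrl.spot_in('top','keeper_knob'),ctrl.place_of('top','keeper_knob'),ctrl.place_of('side','keeper_knob'))
print(tri(T,(183.2,227.5),S,(243.9,168.5)), atz(T,(183.2,227.5),129),atz(S,(243.9,169),129),'pivot',atz(T,(165+218/6-.5,190+238/6-.5),97))
k=atz(T,(183.2,227.5),129)
plan(k[0],k[1],140,.07)
E
```

```text
[] [{'uv': [182.8, 227.4], 'score': 0.61}] [{'uv': [338.3, 218.3], 'score': 0.67}, {'uv': [242.3, 172.7], 'score': 0.59}]
(array([473.72630473, 237.62155767, 133.21829671]), np.float64(0.6417693842049805)) [474.18298086 238.61636905 129.        ] [474.28791054 242.06882905 129.        ] pivot [470.75575124 194.9000132   97.        ]
t 17.85 tcp [510.4 116.7 198.7] jawyaw 0.07 xaxis [-0.002  0.    -1.   ] F [0.7 0.5 0. ] grip 0.346 j [ 0.    0.31  1.49  0.    1.35 -0.07]
turn about tool x: -0.0
shift after turn (m): [ 0.0588 -0.0275 -0.1241]
```

arm_command(plan=[[0,-0.009,-0.0415,0,0.45],[0,-0.009,-0.0415,0,0.45],[0,-0.0092,-0.0415,0,0.45],[0.045,0,0,0,0.45],[0.04,0,0,0,0.45],[0,0,0,0,0.45],[0,0,0,0,0.45]], squeeze=25)

```text
time_s: 18.73
eef_pos: [475.7, 239.2, 116.1]
ee_rot: [0.518, 0.483, 0.517, -0.482]
force: [0.1, -0.7, -0.2]
grip_width: 0.448
```

```bash
python3 - <<'E'
from look import *
plan(474,239.5,70,.07)
look('side',210,120,70,75,8,'pics/h1.png',dots=False)
E
```

```text
t 18.73 tcp [475.7 239.2 116.1] jawyaw 0.0699 xaxis [ 0.002  0.    -1.   ] F [ 0.1 -0.7 -0.2] grip 0.448 j [ 0.25  0.4   1.58 -0.    1.16  0.18]
turn about tool x: -0.0001
shift after turn (m): [ 0.0461 -0.0018 -0.0005]
```

View pics/h1.png

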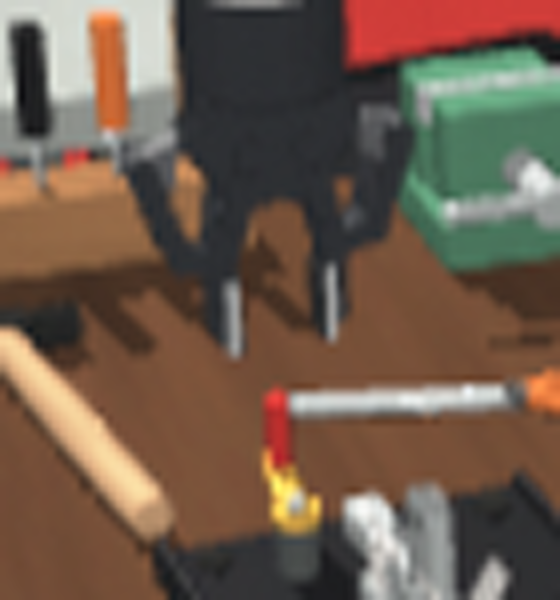

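arm_command(plan=[[0.02,-0.001,0,0,0.45],[0.017,0,0,0,0.45],[0.01,0,0,0,0.45],[0,0,0,0,0.45]])

```text
time_s: 19.27
eef_pos: [474.1, 239.0, 68.0]
ee_rot: [0.517, 0.482, 0.517, -0.482]
force: [0.4, -0.1, -0.7]
grip_width: 0.452
```

```bash
python3 - <<'E'
from look import *
plan(474,239.5,70,.07)
look('side',210,120,70,75,8,'pics/h2.png',dots=False)
E
```

```text
t 19.27 tcp [474.1 239.   68. ] jawyaw 0.07 xaxis [ 0.  0. -1.] F [ 0.4 -0.1 -0.7] grip 0.452 j [ 0.25  0.46  1.64 -0.    1.05  0.18]
turn about tool x: -0.0
shift after turn (m): [-0.002  -0.0001 -0.0005]
```

View pics/h2.png

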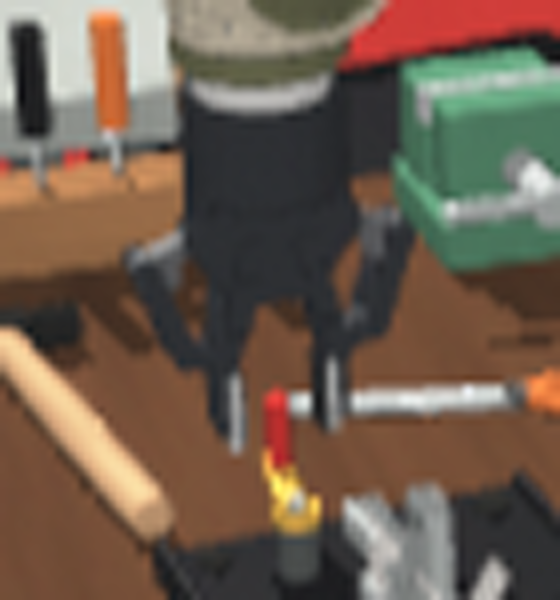

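arm_command(plan=[[0,0,0,0,0],[0,0,0,0,0],[0,0,0,0,0],[0,0,0,0,0]], squeeze=25)

```text
time_s: 19.82
eef_pos: [474.3, 239.1, 68.2]
ee_rot: [0.517, 0.483, 0.517, -0.482]
force: [-1.0, -0.0, 6.3]
grip_width: 0.128
```

```bash
python3 - <<'E'
from look import *
s=ctrl.sense();M=R(s['ee_rot']);p=np.array(s['eef_pos']);print(p,s['grip_width'],s['force'])
th0=.15;piv=p[:2]-45*np.array([np.sin(th0-.07),np.cos(th0-.07)]);print('pivot from tcp',piv)
pv=np.array([470.3,195.2])
prev=p[:2]
for th in np.linspace(th0,1.6,9)[1:]:
    q=pv+45*np.array([np.sin(th-.07),np.cos(th-.07)]); d=M.T@np.array([*(q-prev),0]);print(round(th,2),np.round(q,1),np.round(d/1000,4));prev=q
look('side',210,120,70,75,8,'pics/h3.png',dots=False)
E
```

```text
[474.30601805 239.09340814  68.2185597 ] 0.12767732251773972 [-9.67940302e-01 -4.49735738e-03  6.25912103e+00]
pivot from tcp [470.70985683 194.23733135]
0.33 [481.9 238.7] [0.     0.0076 0.001 ]
0.51 [489.6 235.9] [0.     0.0074 0.0033]
0.69 [496.6 231.7] [0.     0.0067 0.0046]
0.88 [502.7 226.4] [0.     0.0058 0.0058]
1.06 [507.8 220. ] [0.     0.0046 0.0067]
1.24 [511.7 212.9] [0.     0.0034 0.0074]
1.42 [514.2 205.1] [0.     0.002  0.0079]
1.6 [515.3 197. ] [-0.      0.0005  0.0081]
```

View pics/h3.png

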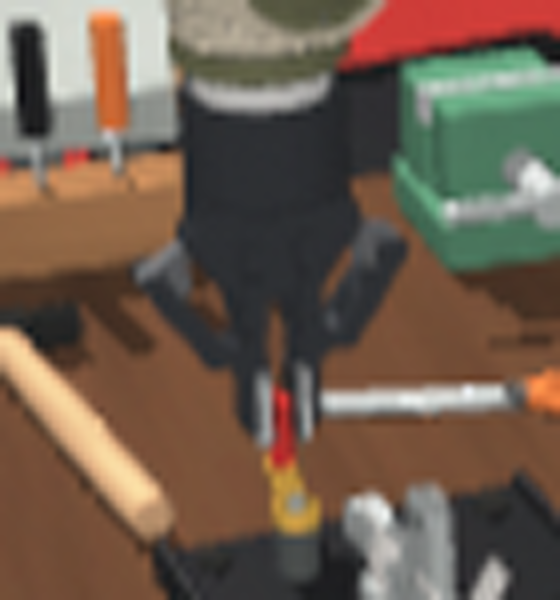

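arm_command(plan=[[-0.004,0,0,0,0],[0,0.0076,0.001,0,0],[0,0.0074,0.0033,0,0],[0,0.0067,0.0046,0,0],[0,0.0058,0.0058,0,0],[0,0,0,0,0]])

```text
time_s: 20.62
eef_pos: [502.3, 225.0, 70.7]
ee_rot: [0.517, 0.482, 0.517, -0.483]
force: [-0.9, -1.8, -21.4]
grip_width: 0.124
```

```bash
python3 - <<'E'
from look import *
plan(502.7,226.4,72,.07)
look('side',210,120,70,75,8,'pics/h4.png',dots=False)
E
```

```text
t 20.62 tcp [502.3 225.   70.7] jawyaw 0.0695 xaxis [-0.002 -0.002 -1.   ] F [ -0.9  -1.8 -21.4] grip 0.124 j [ 0.21  0.49  1.57 -0.    1.08  0.14]
turn about tool x: -0.0005
shift after turn (m): [-0.0013  0.0005 -0.0013]
```

View pics/h4.png

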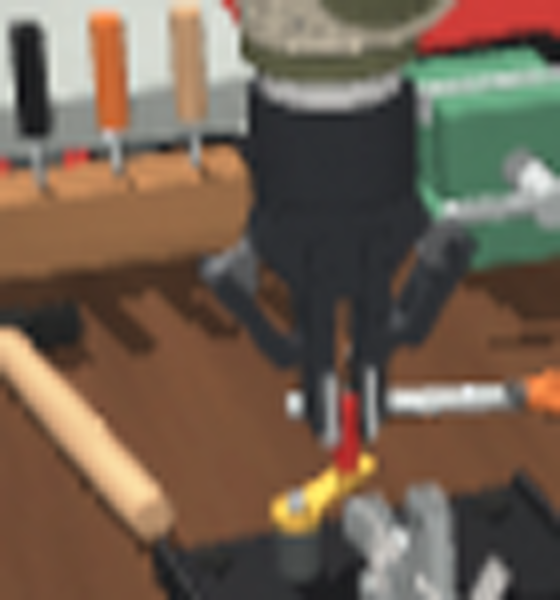

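arm_command(plan=[[0.0025,0.0046,0.0067,0,0],[0,0.0034,0.0074,0,0],[0,0.002,0.0079,0,0],[0,0.0005,0.0081,0,0],[0,0,0,0,0]])

```text
time_s: 21.3
eef_pos: [514.5, 199.3, 70.6]
ee_rot: [0.516, 0.484, 0.518, -0.481]
force: [-10.7, 12.2, -5.1]
grip_width: 0.125
```

```bash
python3 - <<'E'
from look import *
plan(515.3,197,70,.07)
look('side',220,130,70,75,8,'pics/h5.png',dots=False)
look('top',165,190,100,60,6,'pics/h6.png',dots=False)
E
```

```text
t 21.3 tcp [514.5 199.3  70.6] jawyaw 0.0699 xaxis [ 0.     0.005 -1.   ] F [-10.7  12.2  -5.1] grip 0.125 j [0.15 0.49 1.57 0.01 1.08 0.08]
turn about tool x: -0.0001
shift after turn (m): [0.0006 0.0006 0.0023]
```

View pics/h5.png

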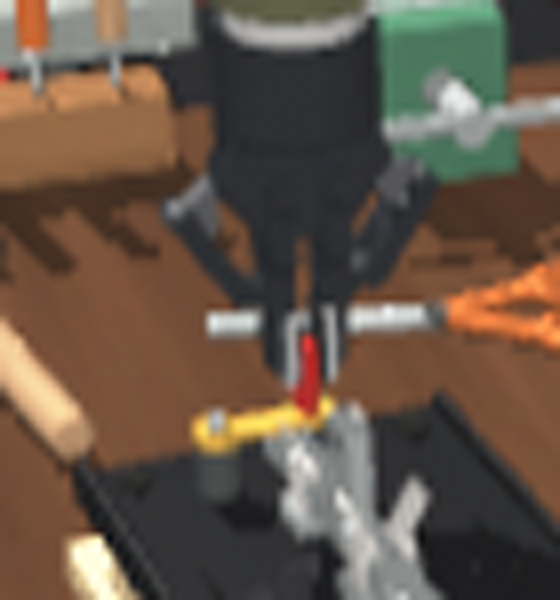

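arm_command(plan=[[0,-0.001,0.001,0,0],[0,0,0,0,0]])

```text
time_s: 21.65
eef_pos: [514.5, 199.2, 70.8]
ee_rot: [0.517, 0.485, 0.518, -0.48]
force: [-5.0, 18.2, -7.4]
grip_width: 0.123
```

arm_command(plan=[[0,0,0,0,0.1],[0,0,0,0,0.45],[0,0,0,0,0.45],[0,0,0,0,0.45]])

```text
time_s: 22.15
eef_pos: [515.1, 195.7, 70.2]
ee_rot: [0.518, 0.483, 0.516, -0.482]
force: [-0.3, -0.5, 0.5]
grip_width: 0.453
```

arm_command(plan=[[-0.02,0,0,0,0.45],[-0.04,0,0,0,0.45],[-0.05,0,0,0,0.45],[0,-0.05,-0.02,0,0.45],[0,-0.06,0,0,0.45],[0,-0.06,0,0,0.45],[0,-0.03,0,0,0.45],[0,0,0,0,0.45]])

```text
time_s: 23.15
eef_pos: [312.5, 201.8, 179.9]
ee_rot: [0.518, 0.483, 0.517, -0.481]
force: [0.4, 0.1, 1.0]
grip_width: 0.449
```

```bash
python3 - <<'E'
from look import *
plan(515.3,197,70,.07)
look('side',220,130,75,75,8,'pics/i1.png',dots=False)
look('top',170,175,125,85,6,'pics/i2.png',dots=False)
E
```

```text
t 23.15 tcp [312.5 201.8 179.9] jawyaw 0.0706 xaxis [ 0.002  0.    -1.   ] F [0.4 0.1 1. ] grip 0.449 j [ 0.26 -0.03  1.92 -0.    1.24  0.19]
turn about tool x: 0.0006
shift after turn (m): [0.1104 0.2018 0.019 ]
```

View pics/i1.png

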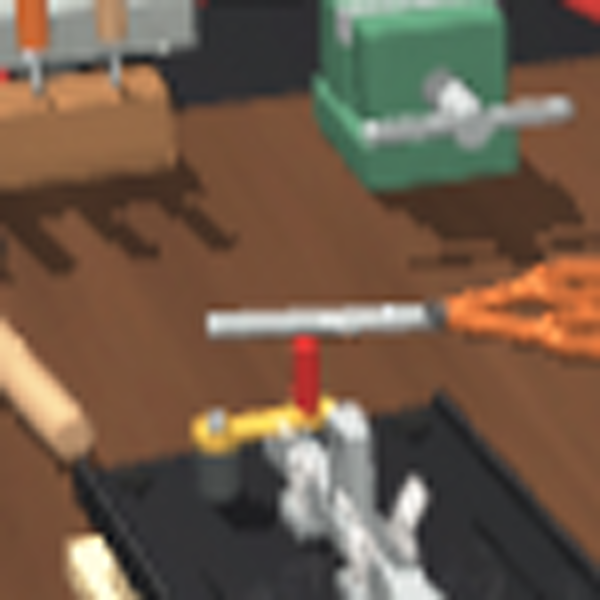

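View pics/i2.png

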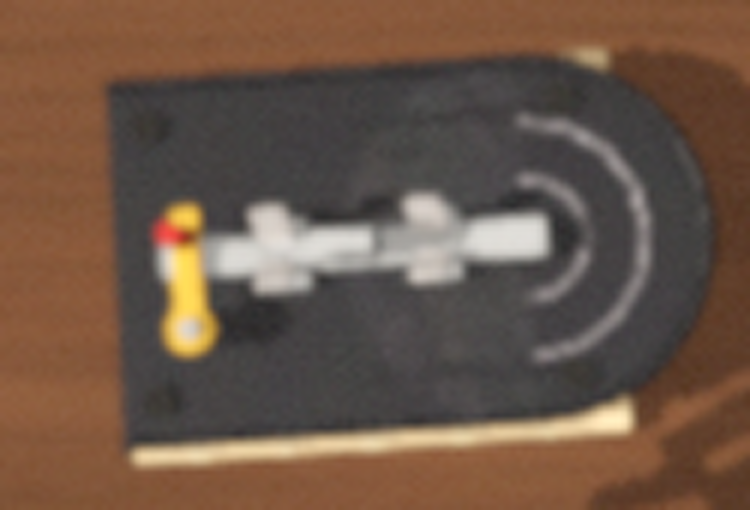

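```bash
python3 - <<'E'
from barov import *
barov('top',(511.6,116.5,.07),70,(190,200,75,32),10,'pics/j1.png')
barov('side',(511.6,116.5,.07),70,(245,170,45,50),11,'pics/j2.png')
E
```

```text
(no output)
```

View pics/j1.png

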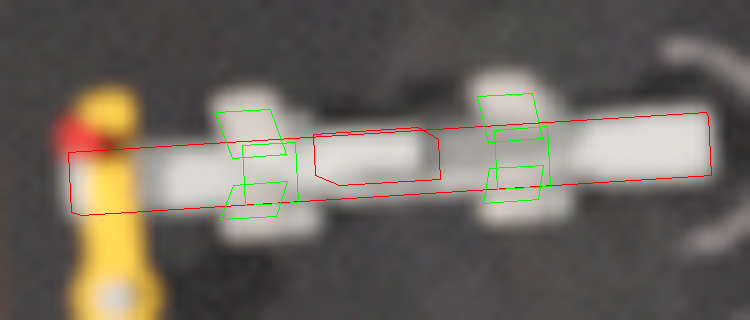

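View pics/j2.png

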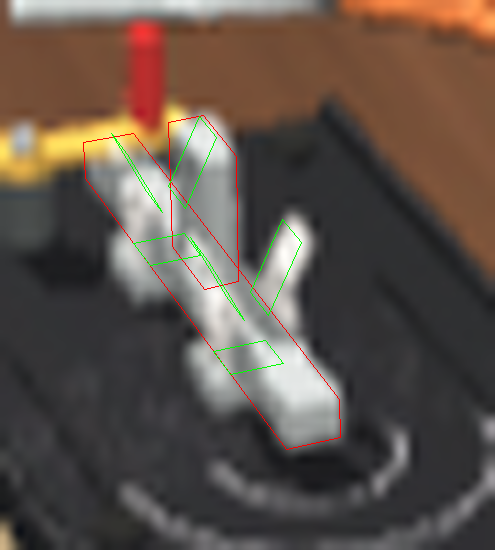

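```bash
python3 -c "
from rig import ctrl
print(ctrl.finish_job(), ctrl.sense()['time_s'])"
```

```text
the job is handed in; nothing more can be done
the job is handed in; nothing more can be done
```

The latch bar is pressed home in both clips and the keeper is turned over its end against the stop. I handed the job in after about 23 s. I took the larger bright steel bar by its tongue and left the small steel one, the turquoise one, the blue one and the plain dark bar alone.

**Bar seated:** it stopped dead under 36 N of pressing, at the height where its underside meets the 70 mm saddles. After release, a bar drawn at that seated height lines up with it in both camera views. It is centred between the clips to about 1–2 mm.

**Keeper:** it gave no further movement under 18 N, so I took that as the stop, then let go and moved the arm clear. In the last top view its angle read about 0.03 rad off the pan's edge, roughly what I can measure there.

**Disagreement:** the reported tool height put the fingertips about 35 mm lower than the pictures did. The first grip on the tongue was therefore too shallow. I set the bar back down and gripped it again deeper, using the images and the force reading. The bystanders I could see in the last views had not moved; I did not check each one separately.

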